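Pull the corridor ventilator hatch down with the hook pole

ROBOT

A 6-joint arm with a two-finger parallel gripper is mounted at the origin on the work surface. World frame = base frame: x ahead of the robot, y to its left, z up, the work surface at z = 0. Lengths are in mm, angles in rad, forces in N, time in s.
With the tool pointing down it reaches from about 300 to 775 mm from the base axis. Payload 14.6 kg.
Tool frame: the origin (TCP) lies midway between the tips of the shut fingers; the grasp point (between the pads) lies 19 mm behind it; z points along the fingers, y is the direction in which the jaws open and shut (so a half turn about z gives the same grasp; the last joint's range is limited). The gripper opens to 94 mm and grips with 3 to 60 N. Pads are 16 mm wide; open, the fingers measure 119 mm over their backs; the gripper's body (75 mm by 177 mm) begins 78 mm behind the grasp point.
Start: joints at [1.268, 0.3, 1.521, -0, 1.321, -0.067], TCP at [128.489, 534.771, 205.446] pointing down, gripper open.
Joint ranges: [-3.03, 3.03], [-0.79, 2.21], [0.23, 2.52], [-1.04, 4.18], [0, 3.07], [-2.55, 2.55]. Speed limits (rad/s): [2.22, 2.22, 2.57, 3.14, 3.14, 3.14].

INTERFACE

Orientations are given as [roll, pitch, yaw] about the fixed x, y, z axes, in that order (R = Rz(yaw) Ry(pitch) Rx(roll)).
In Python, from cell import manip gives the robot as it stands.
- The arm moves only by the tool play_rows, never from a script. Its argument "commands" is a list of rows, each an object of numbers: "x", "y", "z": the shift along the tool's x, y, z in m; "wx", "wy", "wz": the turn, a rotation vector about the tool's x, y, z in degrees; "grip": the opening, from 0 (shut) to 1 (fully open). In form: [{"x": .., "y": .., "z": .., "wx": .., "wy": .., "wz": .., "grip": ..}, ...]. A call has 1 to 20 rows; each row shifts and turns the commanded pose from where the row before left it, along the tool's axes as they then stand; what a row does not reach is not made up. A row lasts 1/8 s, in which the tool goes at most 62.5 mm and 10.7 degrees, less where a joint would pass 70% of its speed; a pose out of reach is approached as far as the arm can. A call is refused whole if a number of a shift passes 0.0625 or a number of a turn 10.7, either way. A call with a gripper value outside its range is refused whole. The fingers move at their own pace and stop on an object; "squeeze" is the grip in N (left out, the last holds). Time passes only in rows, so rows that do not move let the fingers close. It gives the time, the measured TCP pose, the force and the opening at its end, in the units of the state.
- manip.read_state(): the state, without advancing time (a new reading comes with each control period).
- manip.camera(name): name is "scene" or "side" or "wrist"; returns (picture, depth): 384x512x3 uint8, red, green, blue; 384x512 float32, mm along the optical axis (not along the pixel's ray), 0 where there is no reading.
- manip.camera_info(name): a dict with "intrinsics" (3x3 intrinsics, pixels), "camera_from_world" (4x4, takes a point from world to camera coordinates); the wrist camera has in their place "tool_from_camera" (4x4, takes a point from camera to tool coordinates, whose origin is the TCP and whose axes are the flange's). Camera axes: x right, y up, looking along -z (the intrinsics and any distortion apply to the point x, -y, -z); pixel columns grow to the right and rows downward; lengths in mm; the calibration is good to about 2 mm. The wrist camera is an equidistant fisheye: a pixel r from the principal point sees the ray r / f radians off the axis. A picture is of the moment at which its call begins: read the wrist's pose just before it. camera_info takes no time and is no camera call.
- manip.sign_off(): hands the job in, once; it reports no verdict.
The state is a dict: "clock": time; "joints": joint angles; "qd": joint speeds; "effort": joint torques, N m; "eef_pos": TCP position; "eef_rot": TCP orientation; "wrist_force": force on the tool from outside, world axes, zero at the start; "moment": the same for the moment, N m; "finger_gap": finger opening in mm.
Only numpy, scipy, OpenCV 4.12 (cv2) and the standard library are available. Lean on these libraries where they do the work, as an engineer would, in place of code of your own. Each camera call takes 0.05 s, during which the arm holds its last target.

TASK

Take the short hook pole out of its stand, put its hook down into the brass ring at the top of the ventilator's hatch and pull the hatch all the way down to its stop. Then unhook the pole and lay it back in its stand the way you found it, hook hanging down at the same end. Open the hatch only with the pole: the gripper and arm must not touch the ventilator, and the jar, coaster and spirit level are to be left alone.

Things in the scene. Friction and masses are not known exactly. Their poses are not given: they have to be found in the camera images.
- ventilator: white steel ventilator housing standing fixed on the radiator cover, 130 deep x 270 wide x 310 mm high. Origin: centre of its underside; x from front to back, z up. Its front, with the grey hatch, looks along its own -x.
- hatch_hinge (a point): middle of the hatch's hinge axis, near the bottom of the ventilator's front, 90 mm above the surface and 58 mm in front of the housing's centre; axes as the ventilator. The hinge axis runs along its y.
- ring (a point): centre of the brass eye ring fixed to the top front of the grey hatch (222 wide x 194 high x 12 mm). Hole 40 mm, wire 7 mm thick. Axes turn with the hatch, as the ventilator's when shut; then it is 38 mm in front of (-x) and 195 mm above the hinge axis. Its plane slopes up to the front by 0.35 rad when shut, down by 0.45 when open: a prong pointing straight down fits throughout.
- hatch (a joint): opening angle of the bottom-hinged hatch, rad: 0 shut, 0.8 fully down at its stop; its top swings out to the front (ventilator -x) and down. A stiff friction hinge (about 0.6 N m, so 3 to 4 N at the ring) holds it wherever it is left.
- pole_grip (a point): the hook pole's grip point, on its axis in the middle of the part between the stand's two uprights. Wooden handle of square section 24 x 24 mm, from 95 mm behind to 60 mm ahead of this point; then a brass collar and a thin steel rod (8 mm) ending in the hook. x along the pole towards the hook, z up. About 0.14 kg.
- hook (a point): middle of the hook's prong: 105 mm ahead (+x) of pole_grip and 20 mm below its axis; the prong is 8 mm thick and points straight down (-z) from the rod's end. Axes as the pole.
- hook_tip (a point): lowest point of the hook: 102 mm ahead of pole_grip and 45 mm below the pole's axis; the last 6 mm bends back 3 mm towards the handle. Axes as the pole.
- stand: fixed wooden pole stand, base 150 x 80 x 10 mm, with two 10 mm thick uprights 48 mm either side of its centre along x, each with an open-topped slot 32 mm wide; slot floors 85 mm and cheeks' tops 107 mm above the surface. Origin: centre of its underside; x along the pole towards the hook end, z up.
- seat (a point): where the pole's grip point lies when the pole rests in the stand's slots: 97 mm above the stand's underside; axes as the stand. At the start the pole may lie up to 8 mm to and fro along x from it.
- jar: glass jar with a steel screw lid, 76 mm across, 100 mm high; origin at the centre of its underside. Bystander.
- coaster: white ceramic coaster, 100 mm across, 8 mm thick; origin at the centre of its underside. Bystander.
- level: black plastic spirit level, 190 x 22 x 45 mm, standing on its long edge; origin at the centre of its underside, x along it. Bystander.
Things that resemble listed ones, but are neither listed nor needed, are in the scene too. Of the things like the part that bears pole_grip, leave any that is orange; of the rest the smaller one is meant.

How it is judged (in metres and radians):
On the way, in this order (a step that is already met when the one before it is completed fails the run):
1. the pole is lifted clear of its stand (z of pole_grip in the frame of seat above 0.04 m), for 0.1 s.
2. the hook's prong is down inside the ring (horizontal distance between hook and ring below 0.022 m and z of hook_tip in the frame of ring below -0.004 m and distance between hook and ring below 0.03 m), for 0.1 s.
3. the hatch is pulled down to its stop with the hook still in the ring (value of joint hatch above 0.72 rad and distance between hook and ring below 0.032 m), for 0.1 s.
4. the pole is unhooked, the hatch staying down (distance between hook and ring above 0.06 m and value of joint hatch above 0.7 rad), for 0.1 s.
At the end, for the whole second after the job is handed in: The hatch is at least 0.7 rad down (stop at 0.8) and still; the pole lies at rest in both slots of its stand, its grip point within 25 mm of the seat and 5 mm of its height, hook at the stand's +x end and hanging down (within 0.15 rad), in line with the stand within 0.15 rad, and let go (value of joint hatch above 0.7 rad and distance between pole_grip and seat below 0.025 m and z of pole_grip in the frame of seat between -0.005 and 0.005 m and x of hook in the frame of seat above 0.07 m and angle between the x axis of pole_grip and the x axis of seat, either way round below 0.15 rad and angle between pole_grip's own z axis and vertical below 0.15 rad and linear speed of pole below 0.02 m/s and velocity of joint hatch below 0.03 rad/s); the robot touches nothing.
It fails at once if the gripper or arm touches the ventilator or its hatch (contact force between any of the fingers, the arm and ventilator above 1 N).
It fails at once if a bystander is pushed more than 20 mm (distance of any of jar, coaster, level from where it was at the start of the episode above 0.02 m).
It also fails if it takes over 54 s, if anything falls off the work surface, if the arm or the gripper's body presses on something with over 40 N, if the wrist force passes 120 N, or if a joint passes its speed limit or range.

## Working session

There is one attempt and no reset: what is moved stays moved. The work goes in short steps, Python scripts to look and compute and a tool call to move; the robot and the scene stay as the last step left them, time stands still between calls to the robot, and variables do not carry over. Pictures are saved under pics/ and viewed, and the job is handed in when it is done.

Besides the shell and the picture viewer there is one more tool, called after "Call:" as name(argument=value, ...) on one line, values as JSON. play_rows: Moves the arm, as the interface text tells. Its arguments: {"type":"object","properties":{"commands":{"type":"array"},"squeeze":{"type":"number"}},"required":["commands"]}

```bash
ls; mkdir -p pics
python3 - <<'E'
from cell import manip
import numpy as np,cv2,pickle
print(manip.read_state())
for n in ["scene","side","wrist"]:
    i=manip.camera_info(n);print(n,i)
    p,d=manip.camera(n);np.savez(f'pics/{n}0.npz',p=p,d=d)
    cv2.imwrite(f'pics/{n}0.png',cv2.resize(p[:,:,::-1],(800,600),interpolation=cv2.INTER_CUBIC))
E
```

```text
pics
{'clock': 0.0, 'joints': array([ 1.26842580e+00,  3.00486637e-01,  1.52158374e+00,  1.18701884e-05,
        1.32069699e+00, -6.65922254e-02]), 'qd': array([ 0.00040047,  0.00153164, -0.00180286, -0.00071823, -0.00060061,
        0.00019814]), 'effort': array([-1.30446566e-03, -5.31778944e+01, -3.52747750e+01,  7.07415026e-02,
        2.43245781e-02, -9.58158012e-05]), 'eef_pos': array([128.39691387, 534.53196591, 204.8766816 ]), 'eef_rot': array([-3.14042130e+00, -8.96414882e-05,  2.90581136e+00]), 'wrist_force': array([ 0.42587133, -0.83085923, -0.46602855]), 'moment': array([ 0.04581925,  0.01525273, -0.0244772 ]), 'finger_gap': 93.74080012618664}
scene {'intrinsics': array([[394.47223635,   0.        , 264.84716788],
       [  0.        , 394.47223635, 187.97226593],
       [  0.        ,   0.        ,   1.        ]]), 'camera_from_world': array([[ 6.84094768e-01,  7.29121339e-01,  1.99103178e-02,
        -3.37147314e+02],
       [-3.99956070e-01,  3.52150007e-01,  8.46182909e-01,
         7.39787361e+01],
       [ 6.09958597e-01, -5.86832553e-01,  5.32520483e-01,
        -1.
[... 477 characters left out ...]
3.58780721e-01, -5.87454013e-01,  7.25378643e-01,
        -9.94258447e+02],
       [ 0.00000000e+00,  0.00000000e+00,  0.00000000e+00,
         1.00000000e+00]])}
wrist {'intrinsics': array([[297.31863964,   0.        , 254.55632637],
       [  0.        , 297.31863964, 196.34298668],
       [  0.        ,   0.        ,   1.        ]]), 'tool_from_camera': array([[ 5.40234941e-04,  9.58852666e-01,  2.83903634e-01,
         8.31978021e+01],
       [ 9.99999772e-01, -4.03270993e-04, -5.40878427e-04,
        -1.08894987e+00],
       [-4.04132621e-04,  2.83903862e-01, -9.58852665e-01,
        -1.78740904e+02],
       [ 0.00000000e+00,  0.00000000e+00,  0.00000000e+00,
         1.00000000e+00]])}
```

View pics/scene0.png

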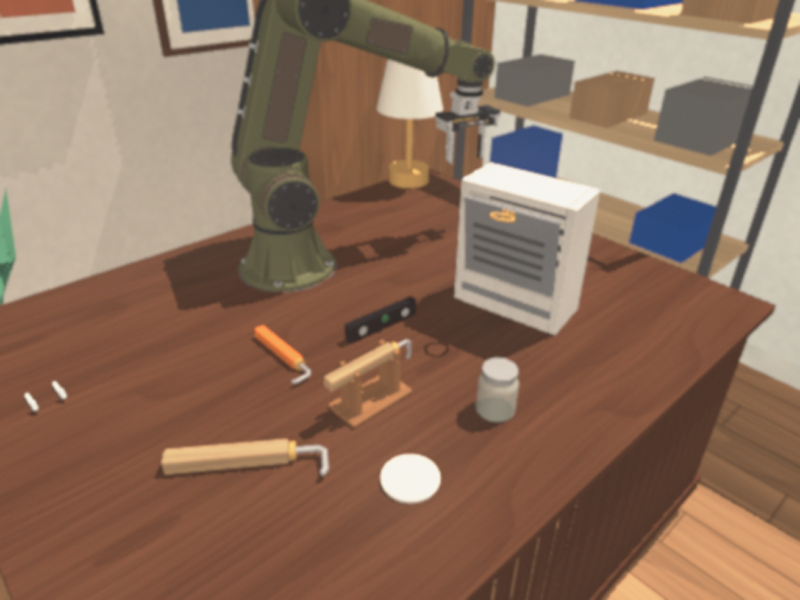

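View pics/side0.png

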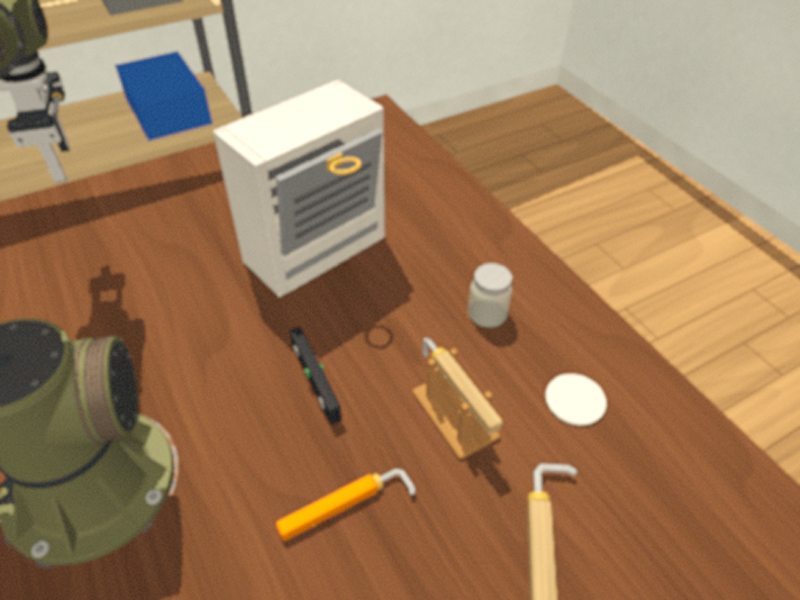

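View pics/wrist0.png

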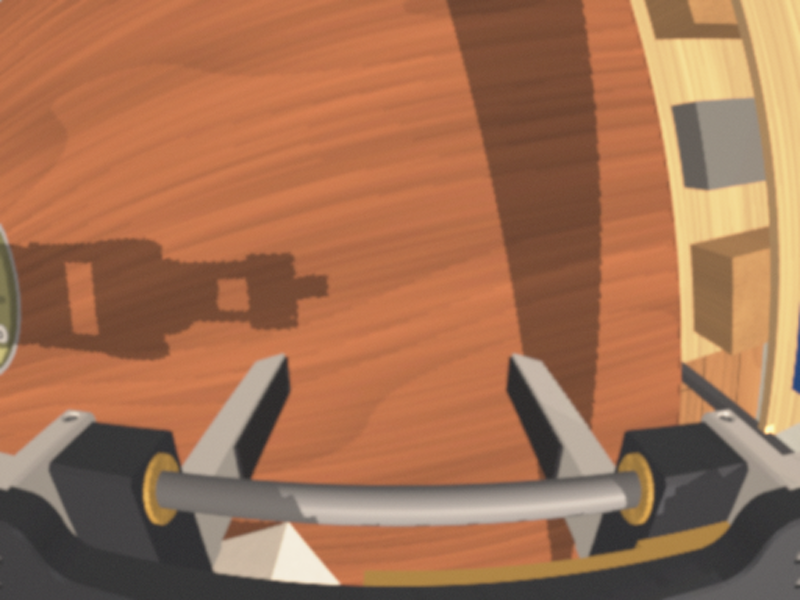

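```bash
cat > h.py <<'E'
import numpy as np,cv2
from cell import manip
def cloud(n,d):
    i=manip.camera_info(n);K=i['intrinsics'];T=np.linalg.inv(i['camera_from_world'])
    v,u=np.mgrid[:384,:512]
    X=np.stack([(u-K[0,2])/K[0,0]*d,-(v-K[1,2])/K[1,1]*d,-d],-1)
    W=X@T[:3,:3].T+T[:3,3]; W[d==0]=np.nan
    return W
def proj(n,P):
    i=manip.camera_info(n);K=i['intrinsics'];T=i['camera_from_world']
    c=np.atleast_2d(P)@T[:3,:3].T+T[:3,3]
    return np.stack([K[0,0]*c[:,0]/-c[:,2]+K[0,2],K[1,1]*-c[:,1]/-c[:,2]+K[1,2]],-1)
E
python3 - <<'E'
from h import *
for n in ["scene","side"]:
    z=np.load(f'pics/{n}0.npz');W=cloud(n,z['d'])
    def at(u,v):  # in 800x600 coords
        return W[int(v*.64),int(u*.64)].round(1)
    pts={'scene':dict(poleback=(335,378),polefront=(390,352),ring=(503,216),vtop=(530,190),jar=(500,368),coaster=(410,478),lvl=(380,315),table=(300,550),big=(230,457)),
     'side':dict(poleback=(488,412),polefront=(445,368),vtop=(300,120),jar=(493,275),coaster=(576,400),lvl=(315,375),ring=(330,164),table=(150,250))}[n]
    for k,p in pts.items(): print(n,k,at(*p))
    c=z['p'][:,:,::-1]
    a=c[205:285,190:300] if n=='scene' else c[200:310,250:340]
    cv2.imwrite(f'pics/crop_{n}.png',cv2.resize(a,None,fx=6,fy=6,interpolation=cv2.INTER_CUBIC)[:600,:800])
    a=c[100:220,285:390] if n=='scene' else c[50:190,135:250]
    cv2.imwrite(f'pics/cropv_{n}.png',cv2.resize(a,None,fx=4,fy=4,interpolation=cv2.INTER_CUBIC)[:600,:800])
E
```

```text
scene poleback [ 558.8 -257.8  110.7]
scene polefront [ 562.7 -132.6  104.4]
scene ring [518.4 226.6 260.9]
scene vtop [538.7 288.  311.5]
scene jar [729.8  -6.4  99.5]
scene coaster [ 748.9 -250.7    8.4]
scene lvl [387.8  -7.3  45.2]
scene table [ 737.9 -462.9    2.3]
scene big [ 527.  -457.6   29. ]
side poleback [ 556.6 -248.   108.3]
side polefront [ 543.8 -146.2  106.2]
side vtop [520.  309.2 311.2]
side jar [732.9 -11.6 102. ]
side coaster [ 746.6 -254.8    7.2]
side lvl [373.2 -18.   46.9]
side ring [530.6 217.2 272.9]
side table [ 2.202e+02  4.733e+02 -1.000e-01]
```

View pics/crop_scene.png

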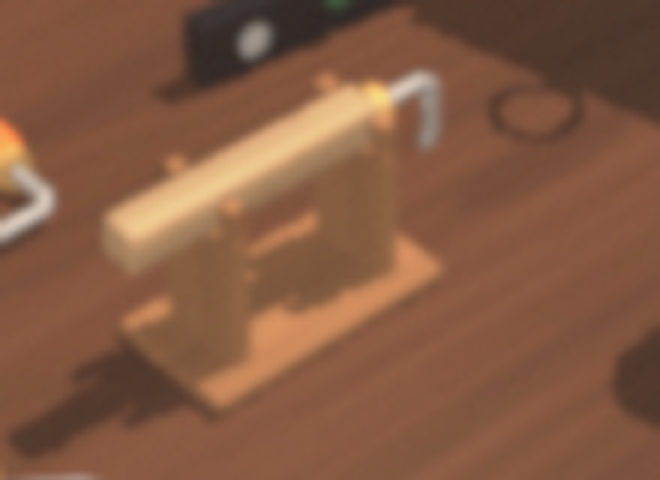

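View pics/crop_side.png

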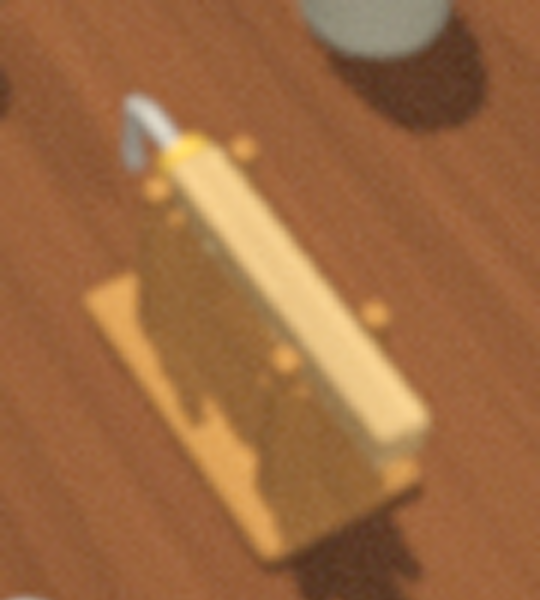

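View pics/cropv_scene.png

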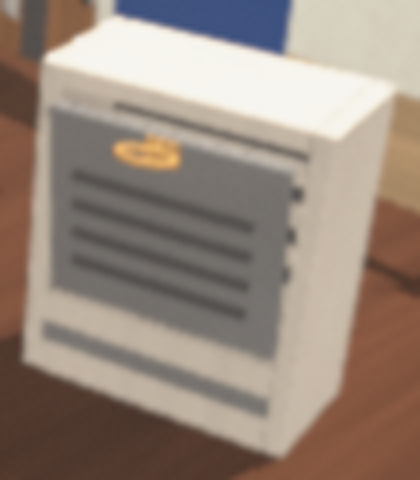

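View pics/cropv_side.png

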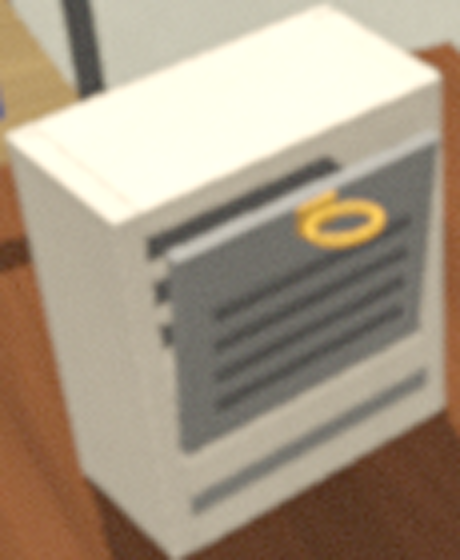

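Run:
```python
from h import *
def rect(P):
    r=cv2.minAreaRect(P[:,:2].astype(np.float32)); return r
for n in ["scene","side"]:
    z=np.load(f'pics/{n}0.npz');W=cloud(n,z['d']).reshape(-1,3);C=z['p'].reshape(-1,3).astype(int)
    def sel(lo,hi):
        return np.all((W>lo)&(W<hi),1)
    P=W[sel([380,150,305],[750,450,318])];print(n,'vent top',len(P),rect(P),np.median(P[:,2]))
    h=sel([500,-280,106],[620,-90,114])&(C[:,0]>170);
    P=W[h];m=P.mean(0);dv=np.linalg.svd((P-m)[:,:2],full_matrices=False)[2][0];print('pole top',len(P),m,np.degrees(np.arctan2(dv[1],dv[0])),rect(P))
    s=sel([480,-300,6],[650,-60,14]);P=W[s];print('base',len(P),rect(P))
    s=sel([480,-120,60],[650,-60,120]);P=W[s];print('hook',len(P),P.mean(0) if len(P) else 0,P.max(0),P.min(0))
    rr=sel([400,120,230],[600,330,300])&(C[:,0]>C[:,2]+60);P=W[rr];print('ring',len(P),np.nanmedian(P,0),P.min(0),P.max(0))
    for nm,lo,hi in [('jar',[680,-60,90],[790,50,108]),('coast',[680,-320,5],[820,-190,13]),('lvl',[300,-120,38],[480,90,50])]:
        P=W[sel(lo,hi)];print(nm,rect(P))
```

```text
scene vent top 1299 ((517.8975219726562, 313.1109924316406), (270.16778564453125, 141.73561096191406), 10.943408012390137) 311.490073639465
pole top 325 [ 554.12801528 -194.43580779  109.55038912] -89.75922243480568 ((553.3316650390625, -191.37454223632812), (46.99294662475586, 162.33609008789062), 0.5685391426086426)
base 635 ((552.032958984375, -183.81192016601562), (226.27525329589844, 113.00137329101562), 70.90837097167969)
hook 69 [554.2368377  -91.29443529  91.99898637] [574.93110442 -68.4172718  111.80511263] [ 543.48340524 -119.62021425   60.75665103]
ring 107 [541.25583629 207.41629232 278.81060891] [503.10954184 162.57317569 249.17116279] [568.57337409 230.34250847 288.39885147]
jar ((731.467529296875, -12.685173034667969), (63.703670501708984, 64.43974304199219), 41.26640319824219)
coast ((746.2449340820312, -255.74180603027344), (118.98316192626953, 123.869140625), 89.84320831298828)
lvl ((378.6565856933594, -0.4724884033203125), (182.09080505371094, 27.692787170410156), 85.979248046875)
side vent top 2715 ((519.6806030273438, 310.909912109375), (272.33685302734375, 136.3
[... 214 characters left out ...]
2798461914)
base 870 ((551.525390625, -179.62445068359375), (149.5616912841797, 104.804443359375), 78.48667907714844)
hook 81 [550.25299852 -95.41931404  94.16295642] [561.09041763 -70.84060787 109.06862775] [ 539.40492876 -119.93199865   60.09507623]
ring 205 [545.53256032 211.3985689  277.2929921 ] [519.02856807 164.11350208 232.32107302] [599.19063575 242.41830411 287.88799209]
jar ((731.3045654296875, -12.500713348388672), (66.48089599609375, 66.30072784423828), 1.616758108139038)
coast ((747.2542724609375, -251.86376953125), (105.17402648925781, 99.19234466552734), 5.359477519989014)
lvl ((378.4359436035156, -2.51068115234375), (183.71510314941406, 29.37265396118164), 84.97766876220703)
```

```bash
cat > ov.py <<'E'
from h import *
def fr(o,yaw):
    c,s=np.cos(yaw),np.sin(yaw);R=np.array([[c,-s,0],[s,c,0],[0,0,1]]);return lambda P:np.atleast_2d(P)@R.T+o
def box(x0,x1,y0,y1,z0,z1):
    q=[(x0,y0),(x1,y0),(x1,y1),(x0,y1)];L=[]
    for z in(z0,z1):
        for i in range(4):L.append([(*q[i],z),(*q[(i+1)%4],z)])
    for a in q:L.append([(*a,z0),(*a,z1)])
    return L
def ringl(r,sl,c=(-96,0,285)):
    t=np.linspace(0,2*np.pi,41);P=np.stack([r*np.cos(t)*np.cos(sl),r*np.sin(t),-r*np.cos(t)*np.sin(sl)],-1)+c
    return [P]
def overlay(n,img,items,crop,f,out):
    u0,v0,u1,v1=crop;a=cv2.resize(img[v0:v1,u0:u1,::-1],None,fx=f,fy=f,interpolation=cv2.INTER_CUBIC)
    for F,L,col in items:
        for s in L:
            p=(proj(n,F(np.array(s,float)))+.5-[u0,v0])*f
            cv2.polylines(a,[np.round(p).astype(int)],False,col,1,cv2.LINE_AA)
    cv2.imwrite(out,a)
E
cat > o1.py <<'E'
from ov import *
import sys
gx,gy,gyaw,sx,sy,syaw,vx,vy,vyaw=map(float,sys.argv[2:]);t=sys.argv[1]
G=fr([gx,gy,97],np.radians(gyaw));S=fr([sx,sy,0],np.radians(syaw));V=fr([vx,vy,0],np.radians(vyaw))
hk=[[(60,0,0),(105,0,0),(105,0,-39),(102,0,-45)]]
items=[(G,box(-95,60,-12,12,-12,12),(0,255,0)),(G,hk,(255,0,255)),(S,box(-75,75,-40,40,0,10),(255,255,0)),
 (V,box(-65,65,-135,135,0,310),(0,0,255)),(V,ringl(20,.35)+ringl(27,.35),(255,0,0))]
for n,c1,c2 in [('scene',(195,200,305,285),(280,100,390,220)),('side',(250,200,340,310),(130,45,255,190))]:
    p=np.load(f'pics/{n}0.npz')['p']
    overlay(n,p,items,c1,5,f'pics/ov_{n}_p{t}.png');overlay(n,p,items,c2,4,f'pics/ov_{n}_v{t}.png')
A=[cv2.imread(f'pics/ov_{n}_{k}{t}.png') for n in('scene','side') for k in 'pv']
for k,(i,j) in {'P':(0,2),'V':(1,3)}.items():
    H=max(A[i].shape[0],A[j].shape[0]);W=[cv2.copyMakeBorder(a,0,H-a.shape[0],0,0,0) for a in(A[i],A[j])]
    o=np.hstack(W);print(o.shape);cv2.imwrite(f'pics/{k}{t}.png',o)
E
python3 o1.py a 552.5 -174.5 90.3 552 -180 90 519 312 101.4
```

```text
(550, 1000, 3)
(580, 940, 3)
```

```bash
sleep 1
```

```text
(no output)
```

View pics/Pa.png

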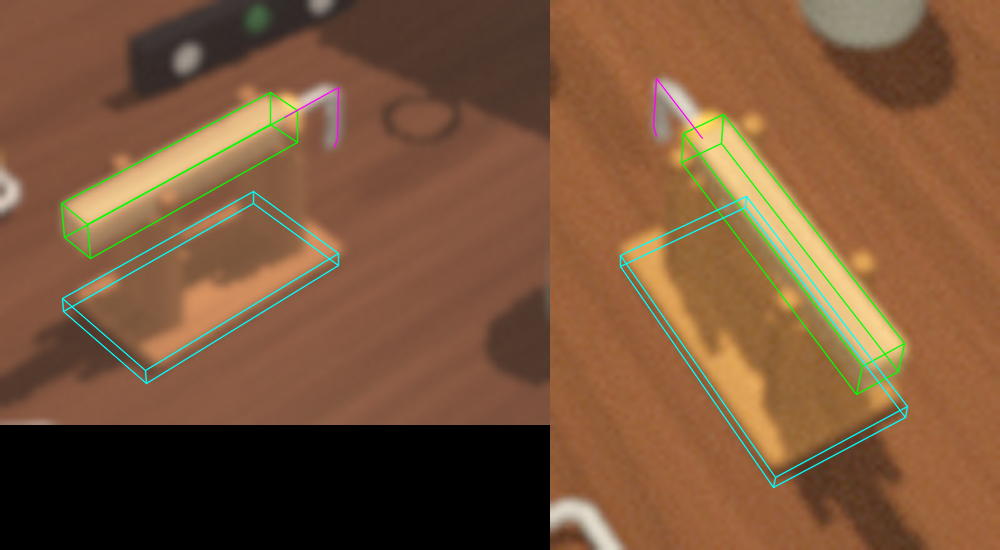

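View pics/Va.png

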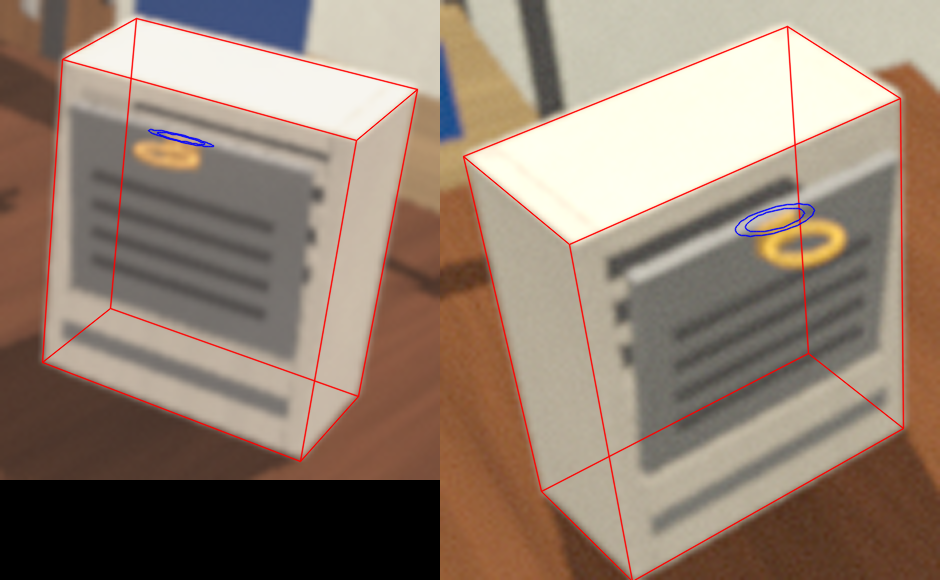

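```bash
cat > ringpos.py <<'E'
import numpy as np
def ringl_open(q,r):
    t=np.linspace(0,2*np.pi,41);sl=.35
    P=np.stack([r*np.cos(t)*np.cos(sl)-38,r*np.sin(t),-r*np.cos(t)*np.sin(sl)+195],-1)
    c,s=np.cos(q),np.sin(q) # top to -x
    x=c*P[:,0]-s*P[:,2];z=s*P[:,0]+c*P[:,2]
    return np.stack([x-58,P[:,1],z+90],-1)
E
sed -i 's/^import sys/import sys\nfrom ringpos import ringl_open\nQ=float(sys.argv.pop())/; s/ringl(20,.35)+ringl(27,.35)/[ringl_open(Q,20),ringl_open(Q,27)]/' o1.py
python3 o1.py b 553 -168 90.3 551 -170 90 519 312 101.4 0.12
```

```text
(550, 1000, 3)
(580, 940, 3)
```

View pics/Pb.png

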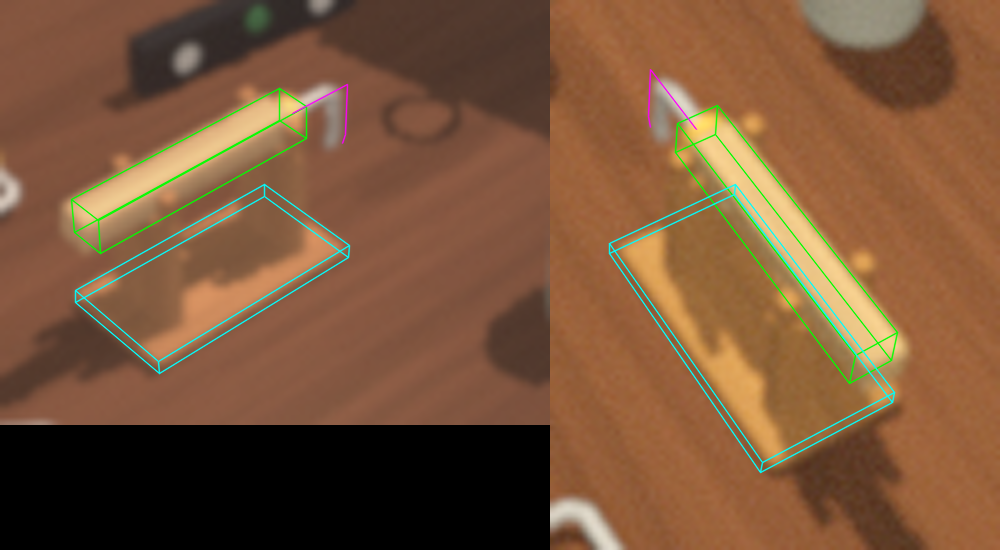

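View pics/Vb.png

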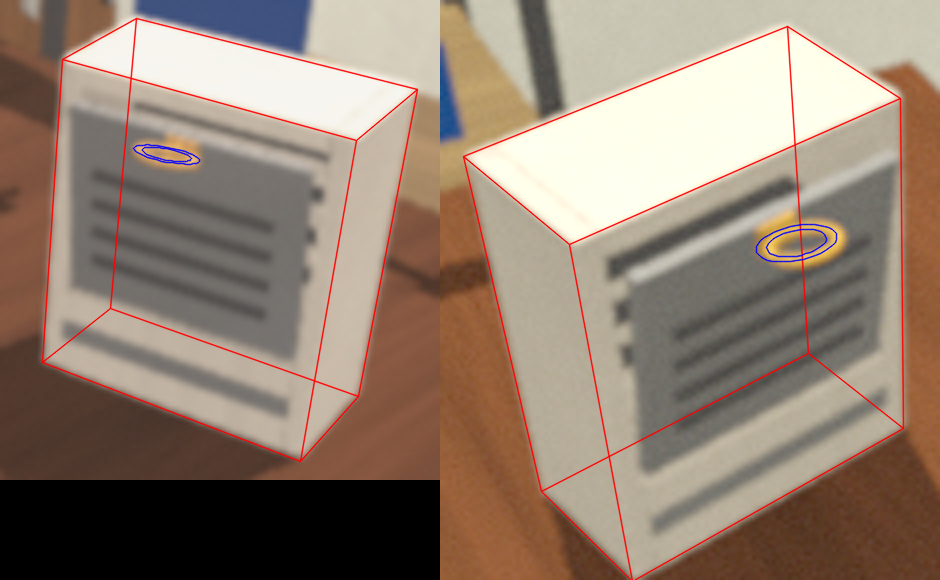

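```bash
python3 o1.py c 552 -173 90 552 -176.5 87 519 312 101.4 0.14
```

```text
(550, 1000, 3)
(580, 940, 3)
```

View pics/Pc.png

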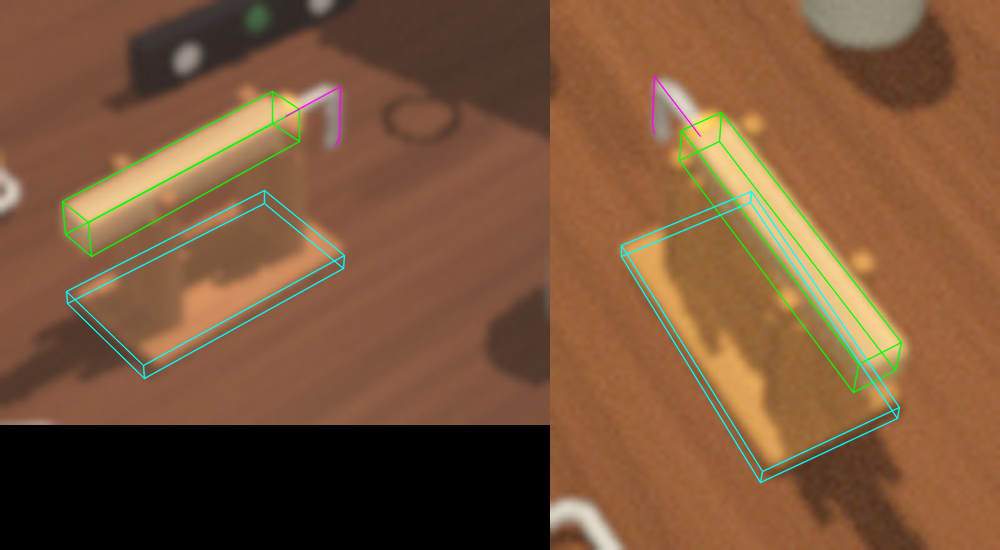

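View pics/Vc.png

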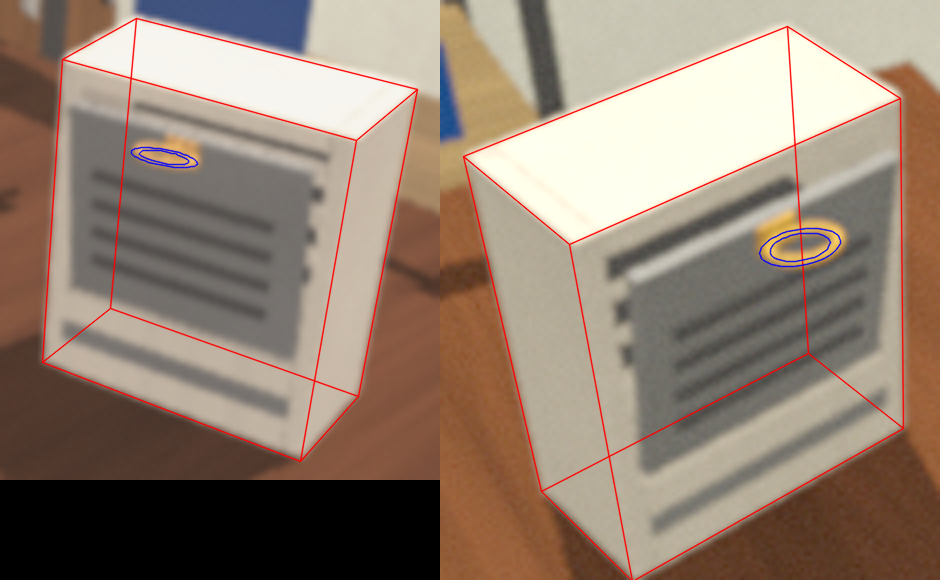

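```bash
cat > plan.py <<'E'
import numpy as np,json
from scipy.spatial.transform import Rotation as R
from cell import manip
def plan(wps,start=None):
    """wps: list of (x,y,z mm,yaw rad,nrows), tool down"""
    s=manip.read_state() if start is None else start
    p=np.array(s['eef_pos'],float);q=R.from_euler('xyz',s['eef_rot'])
    if start is None: print('from',p.round(1),np.round(s['eef_rot'],4))
    out=[]
    for x,y,z,yaw,n in wps:
        p0=p.copy();t=R.from_euler('xyz',[np.pi,0,yaw]);q0=q;rv=(q0.inv()*t).as_rotvec()
        for k in range(1,n+1):
            pd=p0+(np.array([x,y,z])-p0)*k/n;qd=q0*R.from_rotvec(rv*k/n)
            d=np.round(q.inv().apply(pd-p)/1000,3 if n>3 else 4);w=np.round(np.degrees((q.inv()*qd).as_rotvec()),1)
            p=p+q.apply(d*1000);q=q*R.from_rotvec(np.radians(w))
            r={}
            for a,v in zip(['x','y','z'],d):
                if v:r[a]=float(v)
            for a,v in zip(['wx','wy','wz'],w):
                if v:r[a]=float(v)
            out.append(r or {'x':0})
    print(len(out),json.dumps(out));print('end',p.round(1),q.as_euler('xyz').round(4))
    return dict(eef_pos=p,eef_rot=q.as_euler('xyz'))
E
python3 - <<'E'
from plan import *
s=plan([(250,400,380,2.5,5),(400,100,380,1.95,7),(552,-174,230,1.58,8)])
E
```

```text
from [128.4 534.6 205. ] [-3.1408e+00 -1.0000e-04  2.9058e+00]
20 [{"x": -0.03, "y": -0.021, "z": -0.035, "wz": 4.7}, {"x": -0.031, "y": -0.018, "z": -0.035, "wz": 4.6}, {"x": -0.033, "y": -0.015, "z": -0.035, "wz": 4.7}, {"x": -0.034, "y": -0.013, "z": -0.035, "wz": 4.6}, {"x": -0.035, "y": -0.009, "z": -0.035, "wz": 4.7}, {"x": -0.043, "y": -0.022, "wz": 4.5}, {"x": -0.044, "y": -0.018, "wz": 4.5}, {"x": -0.046, "y": -0.014, "wz": 4.5}, {"x": -0.047, "y": -0.011, "wz": 4.5}, {"x": -0.047, "y": -0.007, "wz": 4.5}, {"x": -0.048, "y": -0.004, "wz": 4.5}, {"x": -0.048, "wz": 4.5}, {"x": -0.039, "y": 0.005, "z": 0.019, "wz": 2.6}, {"x": -0.038, "y": 0.007, "z": 0.019, "wz": 2.7}, {"x": -0.039, "y": 0.008, "z": 0.018, "wz": 2.6}, {"x": -0.037, "y": 0.011, "z": 0.019, "wz": 2.7}, {"x": -0.038, "y": 0.012, "z": 0.019, "wz": 2.6}, {"x": -0.036, "y": 0.014, "z": 0.019, "wz": 2.7}, {"x": -0.036, "y": 0.015, "z": 0.019, "wz": 2.6}, {"x": -0.035, "y": 0.017, "z": 0.018, "wz": 2.7}]
end [ 551.8 -173.7  230.5] [-3.1413e+00  8.0000e-04  1.5794e+00]
```

Call:
play_rows(commands=[{"x": -0.03,"y": -0.021,"z": -0.035,"wz": 4.7,"grip": 1},{"x": -0.031,"y": -0.018,"z": -0.035,"wz": 4.6},{"x": -0.033,"y": -0.015,"z": -0.035,"wz": 4.7},{"x": -0.034,"y": -0.013,"z": -0.035,"wz": 4.6},{"x": -0.035,"y": -0.009,"z": -0.035,"wz": 4.7},{"x": -0.043,"y": -0.022,"wz": 4.5},{"x": -0.044,"y": -0.018,"wz": 4.5},{"x": -0.046,"y": -0.014,"wz": 4.5},{"x": -0.047,"y": -0.011,"wz": 4.5},{"x": -0.047,"y": -0.007,"wz": 4.5},{"x": -0.048,"y": -0.004,"wz": 4.5},{"x": -0.048,"wz": 4.5},{"x": -0.039,"y": 0.005,"z": 0.019,"wz": 2.6},{"x": -0.038,"y": 0.007,"z": 0.019,"wz": 2.7},{"x": -0.039,"y": 0.008,"z": 0.018,"wz": 2.6},{"x": -0.037,"y": 0.011,"z": 0.019,"wz": 2.7},{"x": -0.038,"y": 0.012,"z": 0.019,"wz": 2.6},{"x": -0.036,"y": 0.014,"z": 0.019,"wz": 2.7},{"x": -0.036,"y": 0.015,"z": 0.019,"wz": 2.6},{"x": -0.035,"y": 0.017,"z": 0.018,"wz": 2.7}])

```text
$.commands[0]: bad value
```

Call:
play_rows(commands=[{"x": 0},{"x": 0}])

```text
$.commands[0]: bad value
```

Run:
```python
from h import *
from scipy.spatial.transform import Rotation as R
s=manip.read_state();print(s['clock'],s['eef_pos'],s['eef_rot'])
p,d=manip.camera('wrist');i=manip.camera_info('wrist');np.savez('pics/w1.npz',p=p,d=d,pos=s['eef_pos'],rot=s['eef_rot'])
K=i['intrinsics'];T=i['tool_from_camera'];q=R.from_euler('xyz',s['eef_rot'])
def pw(P):
    t=q.inv().apply(np.array(P,float)-s['eef_pos']);c=(t-T[:3,3])@T[:3,:3]
    x,y,z=c[:,0],-c[:,1],-c[:,2];r=np.hypot(x,y);th=np.arctan2(r,z);return np.stack([K[0,0]*th*x/r+K[0,2],K[1,1]*th*y/r+K[1,2]],-1)
from ov import fr,box
G=fr([552.5,-173.5,97],np.radians(90.5));S=fr([553,-178,0],np.radians(91))
a=cv2.resize(p[:,:,::-1],None,fx=1.55,fy=1.55,interpolation=cv2.INTER_CUBIC)
hk=[[(60,0,0),(105,0,0),(105,0,-39),(102,0,-45)]]
for F,L,c in[(G,box(-95,60,-12,12,-12,12),(0,255,0)),(G,hk,(255,0,255)),(S,box(-75,75,-40,40,0,10),(255,255,0))]:
    for e in L:
        e=np.array(e,float);e=np.concatenate([np.linspace(e[j],e[j+1],12) for j in range(len(e)-1)])
        cv2.polylines(a,[((pw(F(e))+.5)*1.55).round().astype(int)],False,c,1,cv2.LINE_AA)
cv2.imwrite('pics/w1.png',a)
```

```text
0.15 [128.41981465 534.60708505 205.03526005] [-3.14076637e+00 -5.65509163e-05  2.90584935e+00]
```

View pics/w1.png

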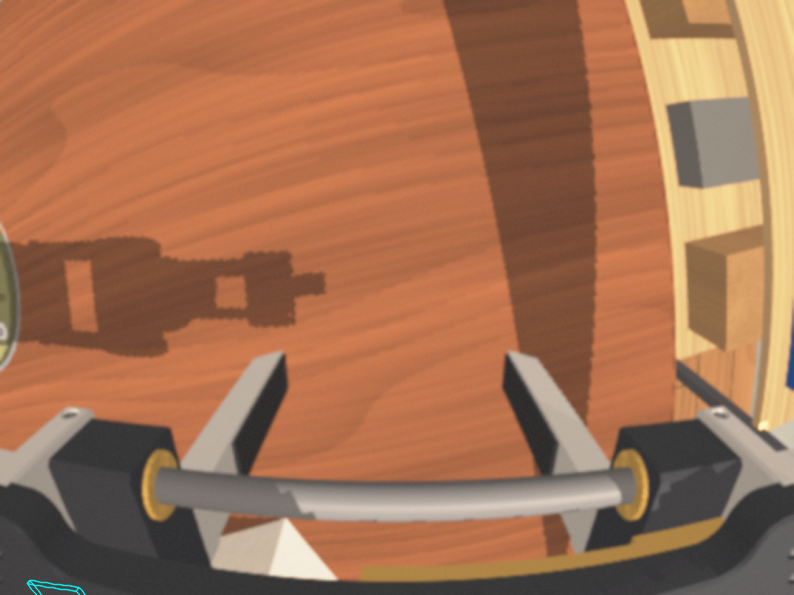

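The call was refused: every row needs all its keys. I'll write them out in full.

```bash
python3 - <<'E'
t=open('plan.py').read()
t=t.replace("def plan(wps,start=None):","def plan(wps,start=None,g=1):").replace("if v:r[a]","r[a]").replace("out.append(r or {'x':0})","r['grip']=g;out.append(r)")
open('plan.py','w').write(t)
E
python3 -c "
from plan import *
s=plan([(250,400,380,2.5,5),(400,100,380,1.95,7),(552,-174,230,1.58,8)])"
```

```text
from [128.4 534.6 205.1] [-3.1409 -0.      2.9058]
20 [{"x": -0.03, "y": -0.021, "z": -0.035, "wx": -0.0, "wy": 0.0, "wz": 4.7, "grip": 1}, {"x": -0.031, "y": -0.018, "z": -0.035, "wx": -0.0, "wy": 0.0, "wz": 4.6, "grip": 1}, {"x": -0.033, "y": -0.015, "z": -0.035, "wx": -0.0, "wy": 0.0, "wz": 4.7, "grip": 1}, {"x": -0.034, "y": -0.013, "z": -0.035, "wx": -0.0, "wy": 0.0, "wz": 4.6, "grip": 1}, {"x": -0.035, "y": -0.009, "z": -0.035, "wx": -0.0, "wy": 0.0, "wz": 4.7, "grip": 1}, {"x": -0.043, "y": -0.022, "z": 0.0, "wx": -0.0, "wy": 0.0, "wz": 4.5, "grip": 1}, {"x": -0.044, "y": -0.018, "z": 0.0, "wx": -0.0, "wy": 0.0, "wz": 4.5, "grip": 1}, {"x": -0.046, "y": -0.014, "z": 0.0, "wx": -0.0, "wy": 0.0, "wz": 4.5, "grip": 1}, {"x": -0.047, "y": -0.011, "z": 0.0, "wx": -0.0, "wy": 0.0, "wz": 4.5, "grip": 1}, {"x": -0.047, "y": -0.007, "z": 0.0, "wx": -0.0, "wy": 0.0, "wz": 4.5, "grip": 1}, {"x": -0.048, "y": -0.004, "z": 0.0, "wx": -0.0, "wy": 0.0, "wz": 4.5, "grip": 1}, {"x": -0.048, "y": 0.0, "z": 0.0, "wx": -0.0, "wy": 0.0, "wz": 4.5, "grip": 1}, {"x": -0.039, "y": 0.005, "z": 0.019, "wx": -0.0, "wy": 0.0, "wz": 2.6, "grip": 1}, {"x": -0.038, "y": 0.007, "z": 0.019, "wx": -0.0, "wy": 0.0, "wz": 2.7, "grip": 1}, {"x": -0.039, "y": 0.008, "z": 0.018, "wx": -0.0, "wy": 0.0, "wz": 2.6, "grip": 1}, {"x": -0.037, "y": 0.011, "z": 0.019, "wx": -0.0, "wy": 0.0, "wz": 2.7, "grip": 1}, {"x": -0.038, "y": 0.012, "z": 0.019, "wx": -0.0, "wy": 0.0, "wz": 2.6, "grip": 1}, {"x": -0.036, "y": 0.014, "z": 0.019, "wx": -0.0, "wy": 0.0, "wz": 2.7, "grip": 1}, {"x": -0.036, "y": 0.015, "z": 0.019, "wx": -0.0, "wy": 0.0, "wz": 2.6, "grip": 1}, {"x": -0.035, "y": 0.017, "z": 0.019, "wx": -0.0, "wy": 0.0, "wz": 2.7, "grip": 1}]
end [ 551.8 -173.7  229.5] [-3.1414e+00  7.0000e-04  1.5794e+00]
```

Call:
play_rows(commands=[{"x": -0.03,"y": -0.021,"z": -0.035,"wx": 0,"wy": 0,"wz": 4.7,"grip": 1},{"x": -0.031,"y": -0.018,"z": -0.035,"wx": 0,"wy": 0,"wz": 4.6,"grip": 1},{"x": -0.033,"y": -0.015,"z": -0.035,"wx": 0,"wy": 0,"wz": 4.7,"grip": 1},{"x": -0.034,"y": -0.013,"z": -0.035,"wx": 0,"wy": 0,"wz": 4.6,"grip": 1},{"x": -0.035,"y": -0.009,"z": -0.035,"wx": 0,"wy": 0,"wz": 4.7,"grip": 1},{"x": -0.043,"y": -0.022,"z": 0,"wx": 0,"wy": 0,"wz": 4.5,"grip": 1},{"x": -0.044,"y": -0.018,"z": 0,"wx": 0,"wy": 0,"wz": 4.5,"grip": 1},{"x": -0.046,"y": -0.014,"z": 0,"wx": 0,"wy": 0,"wz": 4.5,"grip": 1},{"x": -0.047,"y": -0.011,"z": 0,"wx": 0,"wy": 0,"wz": 4.5,"grip": 1},{"x": -0.047,"y": -0.007,"z": 0,"wx": 0,"wy": 0,"wz": 4.5,"grip": 1},{"x": -0.048,"y": -0.004,"z": 0,"wx": 0,"wy": 0,"wz": 4.5,"grip": 1},{"x": -0.048,"y": 0,"z": 0,"wx": 0,"wy": 0,"wz": 4.5,"grip": 1},{"x": -0.039,"y": 0.005,"z": 0.019,"wx": 0,"wy": 0,"wz": 2.6,"grip": 1},{"x": -0.038,"y": 0.007,"z": 0.019,"wx": 0,"wy": 0,"wz": 2.7,"grip": 1},{"x": -0.039,"y": 0.008,"z": 0.018,"wx": 0,"wy": 0,"wz": 2.6,"grip": 1},{"x": -0.037,"y": 0.011,"z": 0.019,"wx": 0,"wy": 0,"wz": 2.7,"grip": 1},{"x": -0.038,"y": 0.012,"z": 0.019,"wx": 0,"wy": 0,"wz": 2.6,"grip": 1},{"x": -0.036,"y": 0.014,"z": 0.019,"wx": 0,"wy": 0,"wz": 2.7,"grip": 1},{"x": -0.036,"y": 0.015,"z": 0.019,"wx": 0,"wy": 0,"wz": 2.6,"grip": 1},{"x": -0.035,"y": 0.017,"z": 0.019,"wx": 0,"wy": 0,"wz": 2.7,"grip": 1}])

```text
clock: 2.7
eef_pos: [552.2, -174.7, 228.6]
eef_rot: [-3.141, -0.0, 1.578]
wrist_force: [0.3, 0.8, 0.1]
finger_gap: 94.3
```

Call:
play_rows(commands=[{"x": 0,"y": 0,"z": 0,"wx": 0,"wy": 0,"wz": 0,"grip": 1},{"x": 0,"y": 0,"z": 0,"wx": 0,"wy": 0,"wz": 0,"grip": 1}])

```text
clock: 2.95
eef_pos: [551.7, -173.1, 229.7]
eef_rot: [-3.142, -0.0, 1.58]
wrist_force: [-0.2, 0.3, -0.0]
finger_gap: 94.1
```

```bash
cat > w.py <<'E'
import sys
from h import *
from scipy.spatial.transform import Rotation as R
from ov import fr,box
def run(name,items,f=1.55,load=None):
    s=manip.read_state();print(s['clock'],s['eef_pos'].round(1),s['eef_rot'].round(4))
    p,d=manip.camera('wrist')
    np.savez(f'pics/{name}.npz',p=p,d=d,pos=s['eef_pos'],rot=s['eef_rot']);draw(name,items,name,f)
def draw(name,items,out,f=1.55,crop=(0,0,512,384)):
    z=np.load(f'pics/{name}.npz');p=z['p'];i=manip.camera_info('wrist')
    K=i['intrinsics'];T=i['tool_from_camera'];q=R.from_euler('xyz',z['rot'])
    def pw(P):
        t=q.inv().apply(np.array(P,float)-z['pos']);c=(t-T[:3,3])@T[:3,:3]
        x,y,zz=c[:,0],-c[:,1],-c[:,2];r=np.hypot(x,y);th=np.arctan2(r,zz);return np.stack([K[0,0]*th*x/r+K[0,2],K[1,1]*th*y/r+K[1,2]],-1)
    u0,v0,u1,v1=crop
    a=cv2.resize(p[v0:v1,u0:u1,::-1],None,fx=f,fy=f,interpolation=cv2.INTER_CUBIC)
    for F,L,c in items:
        for e in L:
            e=np.array(e,float);e=np.concatenate([np.linspace(e[j],e[j+1],12) for j in range(len(e)-1)])
            cv2.polylines(a,[((pw(F(e))+.5-[u0,v0])*f).round().astype(int)],False,c,1,cv2.LINE_AA)
    cv2.imwrite(f'pics/{out}.png',a)
hk=[[(60,0,0),(105,0,0),(105,0,-39),(102,0,-45)]]
def its(g,s):
    G=fr([g[0],g[1],97],np.radians(g[2]));S=fr([s[0],s[1],0],np.radians(s[2]))
    return [(G,box(-95,60,-12,12,-12,12),(0,255,0)),(G,hk,(255,0,255)),(S,box(-75,75,-40,40,0,10),(255,255,0))]
E
python3 -c "
from w import *
run('w2',its((552.5,-173.5,90.5),(553,-178,91)))"
```

```text
2.95 [ 551.7 -173.1  229.7] [-3.1416e+00 -1.0000e-04  1.5799e+00]
```

View pics/w2.png

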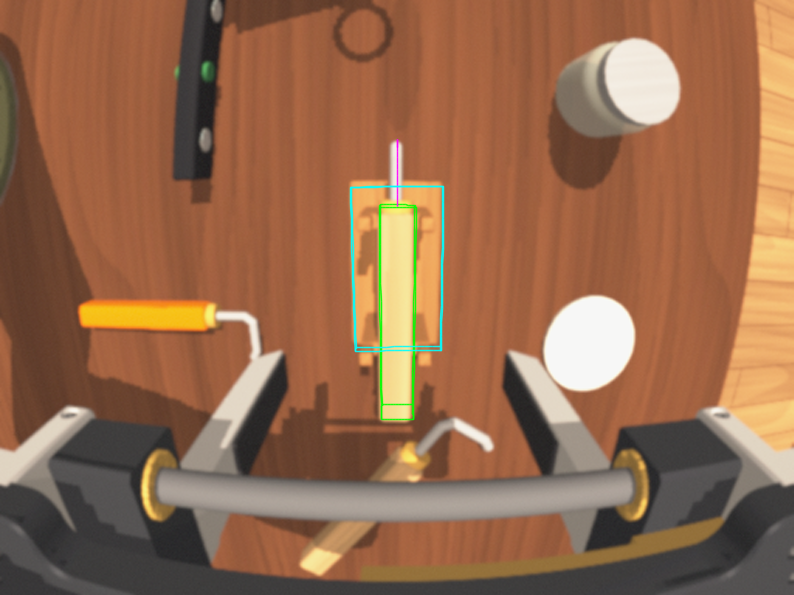

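The candidates in the scene view are the wooden pole in the stand (365,365), a bigger wooden pole (230,457) and an orange one (280,345). The one in the stand is the smaller of the two that aren't orange, and the enlarged crop and wrist view confirm it. I'll go down and grasp it.

Call:
play_rows(commands=[{"x": 0,"y": 0.001,"z": 0.025,"wx": 0,"wy": 0,"wz": 0,"grip": 1},{"x": 0,"y": 0,"z": 0.025,"wx": 0,"wy": 0,"wz": 0,"grip": 1},{"x": 0,"y": 0,"z": 0.025,"wx": 0,"wy": 0,"wz": 0,"grip": 1},{"x": 0,"y": 0,"z": 0.025,"wx": 0,"wy": 0,"wz": 0,"grip": 1},{"x": 0,"y": 0,"z": 0.022,"wx": 0,"wy": 0,"wz": 0,"grip": 1},{"x": 0,"y": 0,"z": 0.018,"wx": 0,"wy": 0,"wz": 0,"grip": 1},{"x": 0,"y": 0,"z": 0.012,"wx": 0,"wy": 0,"wz": 0,"grip": 1},{"x": 0,"y": 0,"z": 0,"wx": 0,"wy": 0,"wz": 0,"grip": 1},{"x": 0,"y": 0,"z": 0,"wx": 0,"wy": 0,"wz": 0,"grip": 1}])

```text
clock: 4.12
eef_pos: [553.2, -173.6, 78.2]
eef_rot: [3.141, 0.0, 1.579]
wrist_force: [0.2, 0.1, 0.5]
finger_gap: 94.0
```

Call:
play_rows(commands=[{"x": 0,"y": 0,"z": 0,"wx": 0,"wy": 0,"wz": 0,"grip": 0.15},{"x": 0,"y": 0,"z": 0,"wx": 0,"wy": 0,"wz": 0,"grip": 0.15},{"x": 0,"y": 0,"z": 0,"wx": 0,"wy": 0,"wz": 0,"grip": 0.15},{"x": 0,"y": 0,"z": 0,"wx": 0,"wy": 0,"wz": 0,"grip": 0.15},{"x": 0,"y": 0,"z": 0,"wx": 0,"wy": 0,"wz": 0,"grip": 0.15},{"x": 0,"y": 0,"z": 0,"wx": 0,"wy": 0,"wz": 0,"grip": 0.15},{"x": 0,"y": 0,"z": 0,"wx": 0,"wy": 0,"wz": 0,"grip": 0.15},{"x": 0,"y": 0,"z": 0,"wx": 0,"wy": 0,"wz": 0,"grip": 0.15}], squeeze=50)

```text
clock: 5.12
eef_pos: [552.8, -173.5, 77.4]
eef_rot: [-3.142, -0.0, 1.579]
wrist_force: [-0.9, 0.5, -0.1]
finger_gap: 23.7
```

Run:
```python
from plan import *
plan([(552.8,-173.5,160,1.579,5),(565,91,345,1.77,14)],g=0)
```

```text
from [ 552.8 -173.5   77.4] [-3.1415 -0.      1.5793]
19 [{"x": 0.0, "y": 0.0, "z": -0.017, "wx": -0.0, "wy": -0.0, "wz": 0.0, "grip": 0}, {"x": 0.0, "y": 0.0, "z": -0.016, "wx": -0.0, "wy": -0.0, "wz": 0.0, "grip": 0}, {"x": 0.0, "y": 0.0, "z": -0.017, "wx": -0.0, "wy": -0.0, "wz": 0.0, "grip": 0}, {"x": 0.0, "y": 0.0, "z": -0.016, "wx": -0.0, "wy": -0.0, "wz": 0.0, "grip": 0}, {"x": 0.0, "y": 0.0, "z": -0.017, "wx": -0.0, "wy": -0.0, "wz": 0.0, "grip": 0}, {"x": 0.019, "y": 0.001, "z": -0.013, "wx": -0.0, "wy": -0.0, "wz": -0.8, "grip": 0}, {"x": 0.019, "y": 0.001, "z": -0.013, "wx": -0.0, "wy": -0.0, "wz": -0.8, "grip": 0}, {"x": 0.019, "y": 0.002, "z": -0.014, "wx": -0.0, "wy": -0.0, "wz": -0.7, "grip": 0}, {"x": 0.018, "y": 0.002, "z": -0.013, "wx": -0.0, "wy": -0.0, "wz": -0.8, "grip": 0}, {"x": 0.019, "y": 0.002, "z": -0.013, "wx": -0.0, "wy": -0.0, "wz": -0.8, "grip": 0}, {"x": 0.019, "y": 0.002, "z": -0.013, "wx": -0.0, "wy": -0.0, "wz": -0.8, "grip": 0}, {"x": 0.019, "y": 0.003, "z": -0.013, "wx": -0.0, "wy": -0.0, "wz": -0.8, "grip": 0}, {"x": 0.018, "y": 0.002, "z": -0.013, "wx": -0.0, "wy": -0.0, "wz": -0.7, "grip": 0}, {"x": 0.019, "y": 0.004, "z": -0.014, "wx": -0.0, "wy": -0.0, "wz": -0.8, "grip": 0}, {"x": 0.019, "y": 0.003, "z": -0.013, "wx": -0.0, "wy": -0.0, "wz": -0.8, "grip": 0}, {"x": 0.018, "y": 0.003, "z": -0.013, "wx": -0.0, "wy": -0.0, "wz": -0.8, "grip": 0}, {"x": 0.019, "y": 0.004, "z": -0.013, "wx": -0.0, "wy": -0.0, "wz": -0.8, "grip": 0}, {"x": 0.018, "y": 0.004, "z": -0.013, "wx": -0.0, "wy": -0.0, "wz": -0.7, "grip": 0}, {"x": 0.019, "y": 0.005, "z": -0.014, "wx": -0.0, "wy": -0.0, "wz": -0.8, "grip": 0}]
end [565.2  91.3 345.4] [-3.1415 -0.      1.7696]
```

Call:
play_rows(commands=[{"x": 0,"y": 0,"z": -0.017,"wx": 0,"wy": 0,"wz": 0,"grip": 0},{"x": 0,"y": 0,"z": -0.016,"wx": 0,"wy": 0,"wz": 0,"grip": 0},{"x": 0,"y": 0,"z": -0.017,"wx": 0,"wy": 0,"wz": 0,"grip": 0},{"x": 0,"y": 0,"z": -0.016,"wx": 0,"wy": 0,"wz": 0,"grip": 0},{"x": 0,"y": 0,"z": -0.017,"wx": 0,"wy": 0,"wz": 0,"grip": 0},{"x": 0.019,"y": 0.001,"z": -0.013,"wx": 0,"wy": 0,"wz": -0.8,"grip": 0},{"x": 0.019,"y": 0.001,"z": -0.013,"wx": 0,"wy": 0,"wz": -0.8,"grip": 0},{"x": 0.019,"y": 0.002,"z": -0.014,"wx": 0,"wy": 0,"wz": -0.7,"grip": 0},{"x": 0.018,"y": 0.002,"z": -0.013,"wx": 0,"wy": 0,"wz": -0.8,"grip": 0},{"x": 0.019,"y": 0.002,"z": -0.013,"wx": 0,"wy": 0,"wz": -0.8,"grip": 0},{"x": 0.019,"y": 0.002,"z": -0.013,"wx": 0,"wy": 0,"wz": -0.8,"grip": 0},{"x": 0.019,"y": 0.003,"z": -0.013,"wx": 0,"wy": 0,"wz": -0.8,"grip": 0},{"x": 0.018,"y": 0.002,"z": -0.013,"wx": 0,"wy": 0,"wz": -0.7,"grip": 0},{"x": 0.019,"y": 0.004,"z": -0.014,"wx": 0,"wy": 0,"wz": -0.8,"grip": 0},{"x": 0.019,"y": 0.003,"z": -0.013,"wx": 0,"wy": 0,"wz": -0.8,"grip": 0},{"x": 0.018,"y": 0.003,"z": -0.013,"wx": 0,"wy": 0,"wz": -0.8,"grip": 0},{"x": 0.019,"y": 0.004,"z": -0.013,"wx": 0,"wy": 0,"wz": -0.8,"grip": 0},{"x": 0.018,"y": 0.004,"z": -0.013,"wx": 0,"wy": 0,"wz": -0.7,"grip": 0},{"x": 0.019,"y": 0.005,"z": -0.014,"wx": 0,"wy": 0,"wz": -0.8,"grip": 0},{"x": 0,"y": 0,"z": 0,"wx": 0,"wy": 0,"wz": 0,"grip": 0}])

```text
clock: 7.62
eef_pos: [565.4, 92.7, 346.4]
eef_rot: [3.14, 0.0, 1.771]
wrist_force: [-0.2, 0.2, -0.7]
finger_gap: 23.9
```

```bash
cat > look.py <<'E'
import sys
from w import *
from ov import overlay
from ringpos import ringl_open
t=sys.argv[1];Q=float(sys.argv[2]);dx=float(sys.argv[3]) if len(sys.argv)>3 else 0
s=manip.read_state();print(s['clock'],s['eef_pos'].round(1),s['eef_rot'].round(4))
V=fr([519,312,0],np.radians(101.4))
q=R.from_euler('xyz',s['eef_rot']);Fm=lambda P:q.apply(np.atleast_2d(P)*[1,-1,-1]-[0,0,19])+s['eef_pos']
items=[(Fm,box(-95,60,-12,12,-12,12),(0,255,0)),(Fm,hk,(255,0,255)),(V,[ringl_open(Q,20),ringl_open(Q,27)],(255,0,0)),(V,[[(-65,-135,310),(-65,135,310)]],(0,0,255))]
ims=[]
c=Fm([[105,0,-20]])
for n in('scene','side'):
    p,d=manip.camera(n);u,v=proj(n,c)[0].astype(int);u0=max(0,u-45);v0=max(0,v-45)
    overlay(n,p,items,(u0,v0,u0+90,v0+90),5,'pics/t.png');a=cv2.imread('pics/t.png')
    r=cv2.resize(p[v0:v0+90,u0:u0+90,::-1],None,fx=5,fy=5,interpolation=cv2.INTER_CUBIC)
    ims.append(np.hstack([r,a])[:, :900])
    np.savez(f'pics/{n}_{t}.npz',p=p,d=d)
o=cv2.resize(np.vstack(ims),None,fx=.66,fy=.66,interpolation=cv2.INTER_AREA);cv2.imwrite(f'pics/{t}.png',o)
E
python3 look.py L1 0.13
```

```text
7.625 [565.4  92.7 346.4] [3.1401e+00 1.0000e-04 1.7714e+00]
```

View pics/L1.png

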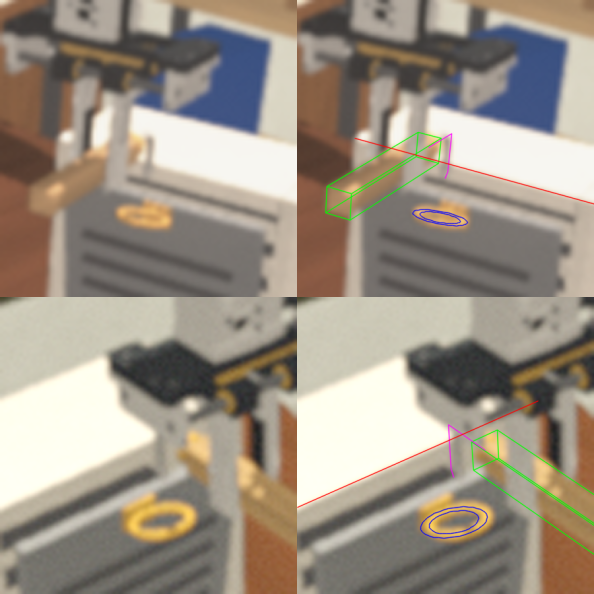

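Run:
```python
from w import *
from ov import overlay
s=manip.read_state();q=R.from_euler('xyz',s['eef_rot']);Fm=lambda P:q.apply(np.atleast_2d(P)*[1,-1,-1]-[0,0,19])+s['eef_pos']
ims=[]
for n in('scene','side'):
    z=np.load(f'pics/{n}_L1.npz');u,v=proj(n,Fm([[100,0,-20]]))[0].astype(int)
    print(u-20,v-20)
    overlay(n,z['p'],[(Fm,hk,(255,0,255))],(u-20,v-20,u+20,v+20),10,'pics/t.png')
    ims.append(np.hstack([cv2.resize(z['p'][v-20:v+20,u-20:u+20,::-1],None,fx=10,fy=10,interpolation=cv2.INTER_CUBIC),cv2.imread('pics/t.png')]))
cv2.imwrite('pics/L1z.png',cv2.resize(np.vstack(ims),(600,600)))
```

```text
302 99
199 64
```

View pics/L1z.png

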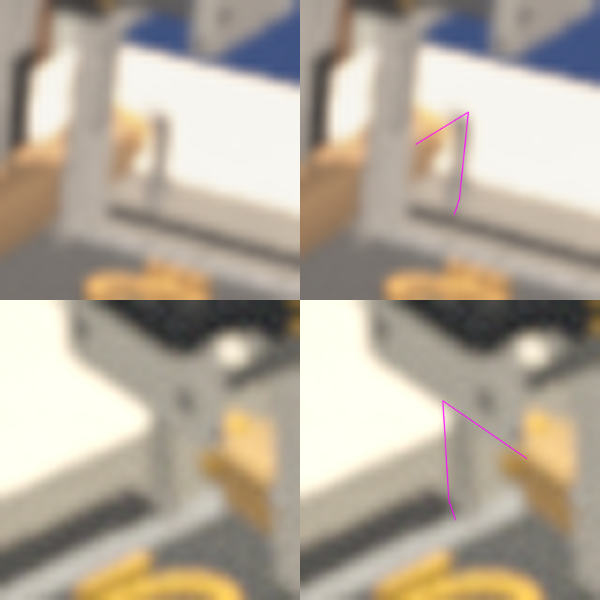

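Call:
play_rows(commands=[{"x": 0,"y": 0,"z": 0.01,"wx": 0,"wy": 0,"wz": 0,"grip": 0},{"x": 0,"y": 0,"z": 0.01,"wx": 0,"wy": 0,"wz": 0,"grip": 0},{"x": 0,"y": 0,"z": 0.008,"wx": 0,"wy": 0,"wz": 0,"grip": 0},{"x": 0,"y": 0,"z": 0.007,"wx": 0,"wy": 0,"wz": 0,"grip": 0},{"x": 0,"y": 0,"z": 0,"wx": 0,"wy": 0,"wz": 0,"grip": 0},{"x": 0,"y": 0,"z": 0,"wx": 0,"wy": 0,"wz": 0,"grip": 0}])

```text
clock: 8.48
eef_pos: [565.3, 91.3, 310.8]
eef_rot: [3.141, 0.0, 1.77]
wrist_force: [0.2, -0.4, -1.4]
finger_gap: 23.7
```

```bash
python3 look.py L2 0.13
```

```text
8.475 [565.3  91.3 310.8] [3.1411e+00 1.0000e-04 1.7696e+00]
```

View pics/L2.png

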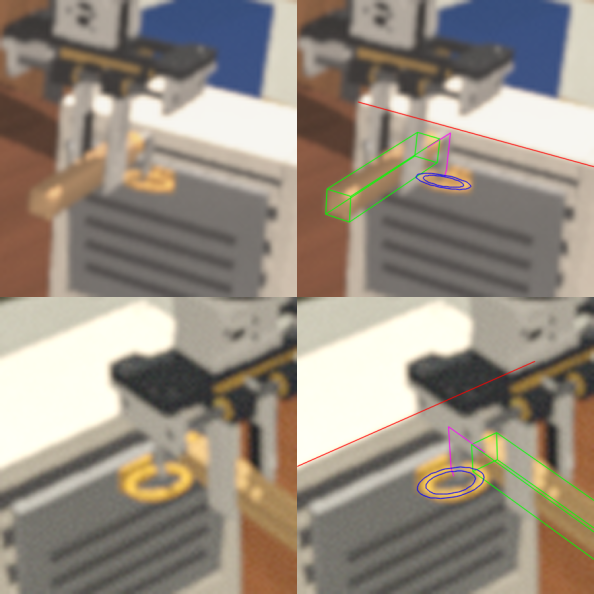

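```bash
cat > zoom.py <<'E'
import sys
from w import *
from ov import overlay
t=sys.argv[1];live=len(sys.argv)>2
s=manip.read_state();q=R.from_euler('xyz',s['eef_rot']);Fm=lambda P:q.apply(np.atleast_2d(P)*[1,-1,-1]-[0,0,19])+s['eef_pos']
ims=[]
for n in('scene','side'):
    z=np.load(f'pics/{n}_{t}.npz');u,v=proj(n,Fm([[102,0,-45]]))[0].astype(int)
    overlay(n,z['p'],[(Fm,hk,(255,0,255))],(u-20,v-20,u+20,v+20),10,'pics/t.png')
    ims.append(np.hstack([cv2.resize(z['p'][v-20:v+20,u-20:u+20,::-1],None,fx=10,fy=10,interpolation=cv2.INTER_CUBIC),cv2.imread('pics/t.png')]))
cv2.imwrite(f'pics/{t}z.png',cv2.resize(np.vstack(ims),(600,600)))
E
python3 zoom.py L2
```

```text
(no output)
```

View pics/L2z.png

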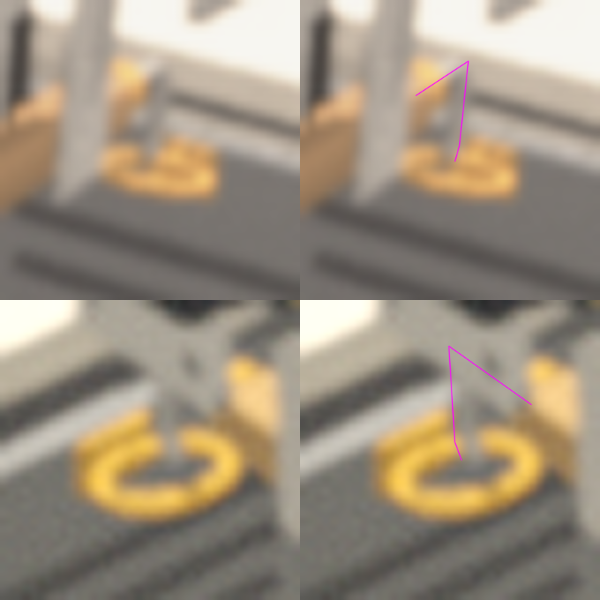

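Call:
play_rows(commands=[{"x": 0.004,"y": 0,"z": 0,"wx": 0,"wy": 0,"wz": 0,"grip": 0},{"x": 0,"y": 0,"z": 0.005,"wx": 0,"wy": 0,"wz": 0,"grip": 0},{"x": 0,"y": 0,"z": 0.005,"wx": 0,"wy": 0,"wz": 0,"grip": 0},{"x": 0,"y": 0,"z": 0.005,"wx": 0,"wy": 0,"wz": 0,"grip": 0},{"x": 0,"y": 0,"z": 0,"wx": 0,"wy": 0,"wz": 0,"grip": 0},{"x": 0,"y": 0,"z": 0,"wx": 0,"wy": 0,"wz": 0,"grip": 0}])

```text
clock: 9.32
eef_pos: [564.5, 95.2, 295.6]
eef_rot: [3.141, 0.0, 1.77]
wrist_force: [-0.5, 0.4, -1.5]
finger_gap: 23.9
```

```bash
python3 look.py L3 0.13; python3 zoom.py L3
```

```text
9.325 [564.5  95.2 295.6] [3.1414 0.     1.7695]
```

View pics/L3z.png

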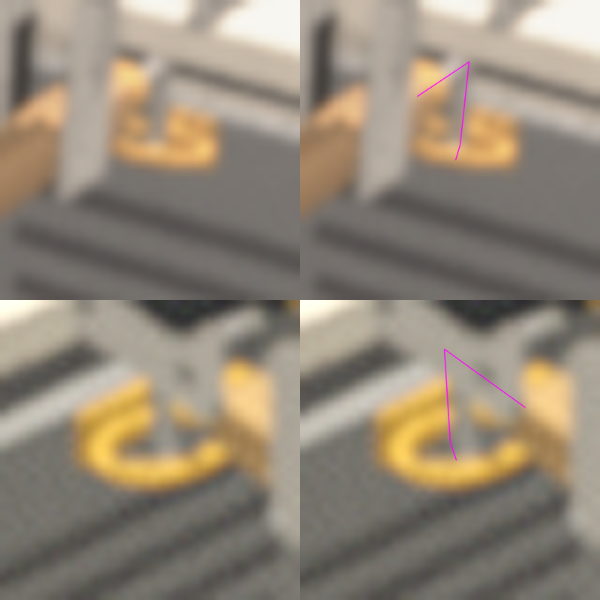

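Call:
play_rows(commands=[{"x": 0,"y": 0,"z": 0.005,"wx": 0,"wy": 0,"wz": 0,"grip": 0},{"x": 0,"y": 0,"z": 0.005,"wx": 0,"wy": 0,"wz": 0,"grip": 0},{"x": 0,"y": 0,"z": 0.005,"wx": 0,"wy": 0,"wz": 0,"grip": 0},{"x": 0,"y": 0,"z": 0,"wx": 0,"wy": 0,"wz": 0,"grip": 0},{"x": 0,"y": 0,"z": 0,"wx": 0,"wy": 0,"wz": 0,"grip": 0}])

```text
clock: 10.05
eef_pos: [564.5, 95.2, 280.6]
eef_rot: [3.141, 0.0, 1.77]
wrist_force: [-0.6, 0.2, -0.3]
finger_gap: 23.8
```

```bash
python3 look.py L4 0.13; python3 zoom.py L4
```

```text
10.05 [564.5  95.2 280.6] [3.1414 0.     1.7696]
```

View pics/L4z.png

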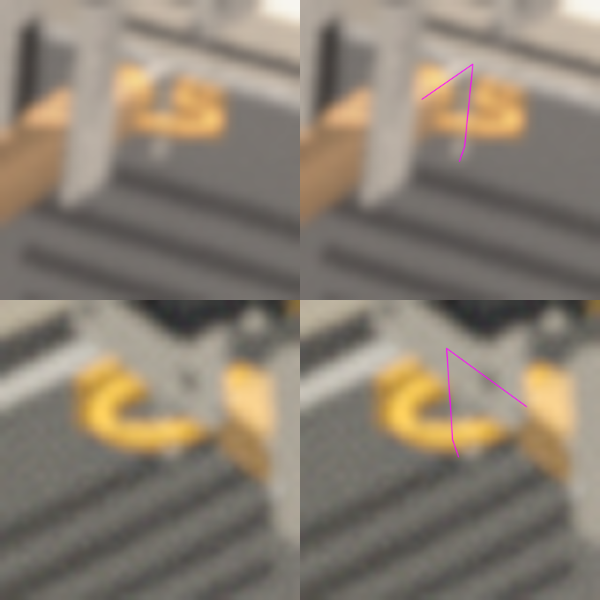

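Run:
```python
import numpy as np
q=np.linspace(.13,.77,16);F=38*np.cos(q)+195*np.sin(q);Z=195*np.cos(q)-38*np.sin(q)-3*np.linspace(0,1,16)
c=lambda a:np.diff(np.round((a-a[0])*2)/2)
print(c(F),c(Z),F-F[0],Z-Z[0])
```

```text
[8.  8.  7.5 7.5 7.5 7.  7.  7.  6.5 6.5 6.  5.5 6.  5.  5. ] [-3.  -3.5 -3.5 -4.  -4.5 -5.  -5.  -5.  -5.5 -6.  -6.  -6.5 -6.5 -7.
 -7. ] [  0.           7.97987866  15.83063842  23.53798958  31.08790346
  38.46663796  45.66076253  52.65718265  59.44316367  66.00635395
  72.33480738  78.41700512  84.24187654  89.7988194   95.07771911
 100.06896721] [  0.          -3.05687924  -6.45153001 -10.17813751 -14.23028271
 -18.60095407 -23.28256026 -28.26694401 -33.54539692 -39.10867537
 -44.94701728 -51.05015992 -57.40735857 -64.00740611 -70.83865336
 -77.88903035]
```

Call:
play_rows(commands=[{"x": -0.007,"y": 0,"z": 0,"wx": 0,"wy": 0,"wz": 0,"grip": 0},{"x": -0.007,"y": 0,"z": 0,"wx": 0,"wy": 0,"wz": 0,"grip": 0},{"x": -0.008,"y": 0,"z": 0.003,"wx": 0,"wy": 0,"wz": 0,"grip": 0},{"x": -0.008,"y": 0,"z": 0.0035,"wx": 0,"wy": 0,"wz": 0,"grip": 0},{"x": -0.0075,"y": 0,"z": 0.0035,"wx": 0,"wy": 0,"wz": 0,"grip": 0},{"x": -0.0075,"y": 0,"z": 0.004,"wx": 0,"wy": 0,"wz": 0,"grip": 0},{"x": -0.0075,"y": 0,"z": 0.0045,"wx": 0,"wy": 0,"wz": 0,"grip": 0},{"x": 0,"y": 0,"z": 0,"wx": 0,"wy": 0,"wz": 0,"grip": 0}])

```text
clock: 11.15
eef_pos: [574.8, 43.0, 261.6]
eef_rot: [-3.141, 0.0, 1.769]
wrist_force: [-0.4, 0.8, -1.0]
finger_gap: 23.5
```

```bash
python3 look.py L5 0.35
```

```text
11.15 [574.8  43.  261.6] [-3.1411e+00  5.0000e-04  1.7688e+00]
```

View pics/L5.png

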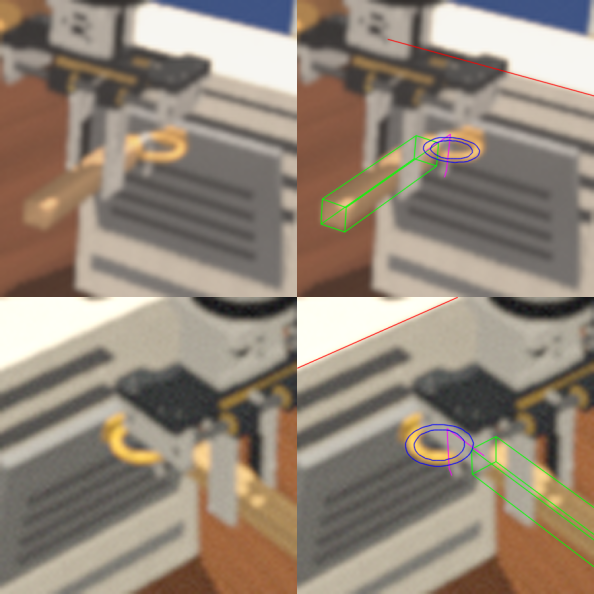

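Call:
play_rows(commands=[{"x": -0.007,"y": 0,"z": 0.005,"wx": 0,"wy": 0,"wz": 0,"grip": 0},{"x": -0.007,"y": 0,"z": 0.005,"wx": 0,"wy": 0,"wz": 0,"grip": 0},{"x": -0.007,"y": 0,"z": 0.005,"wx": 0,"wy": 0,"wz": 0,"grip": 0},{"x": -0.0065,"y": 0,"z": 0.0055,"wx": 0,"wy": 0,"wz": 0,"grip": 0},{"x": -0.0065,"y": 0,"z": 0.006,"wx": 0,"wy": 0,"wz": 0,"grip": 0},{"x": -0.006,"y": 0,"z": 0.006,"wx": 0,"wy": 0,"wz": 0,"grip": 0},{"x": -0.0055,"y": 0,"z": 0.0065,"wx": 0,"wy": 0,"wz": 0,"grip": 0},{"x": -0.006,"y": 0,"z": 0.0065,"wx": 0,"wy": 0,"wz": 0,"grip": 0},{"x": 0,"y": 0,"z": 0,"wx": 0,"wy": 0,"wz": 0,"grip": 0}])

```text
clock: 12.38
eef_pos: [584.9, -7.3, 215.8]
eef_rot: [-3.141, 0.0, 1.769]
wrist_force: [-1.1, 1.1, -1.4]
finger_gap: 23.6
```

```bash
python3 look.py L6 0.65
```

```text
12.375 [584.9  -7.3 215.8] [-3.1407e+00  2.0000e-04  1.7691e+00]
```

View pics/L6.png

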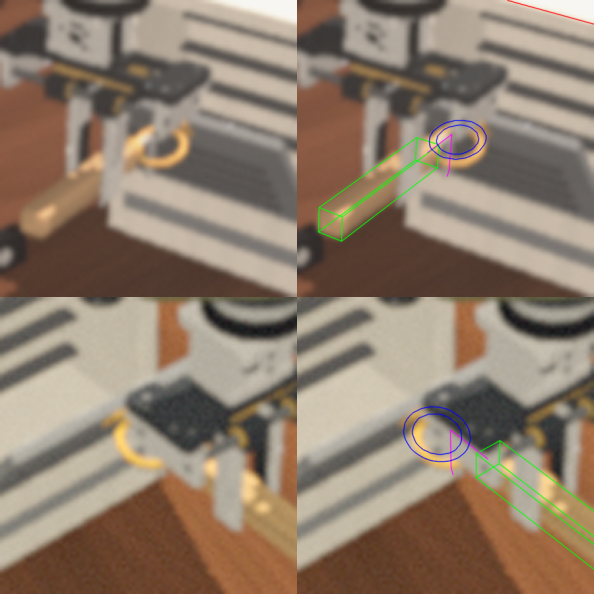

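Call:
play_rows(commands=[{"x": -0.005,"y": 0,"z": 0.007,"wx": 0,"wy": 0,"wz": 0,"grip": 0},{"x": -0.005,"y": 0,"z": 0.007,"wx": 0,"wy": 0,"wz": 0,"grip": 0},{"x": -0.004,"y": 0,"z": 0.004,"wx": 0,"wy": 0,"wz": 0,"grip": 0},{"x": 0,"y": 0,"z": 0,"wx": 0,"wy": 0,"wz": 0,"grip": 0}])

```text
clock: 12.98
eef_pos: [587.4, -19.5, 197.2]
eef_rot: [-3.14, -0.003, 1.77]
wrist_force: [-0.7, 11.0, -5.4]
finger_gap: 23.6
```

```bash
python3 look.py L7 0.75
```

```text
12.975 [587.4 -19.5 197.2] [-3.1403e+00 -2.8000e-03  1.7697e+00]
```

View pics/L7.png

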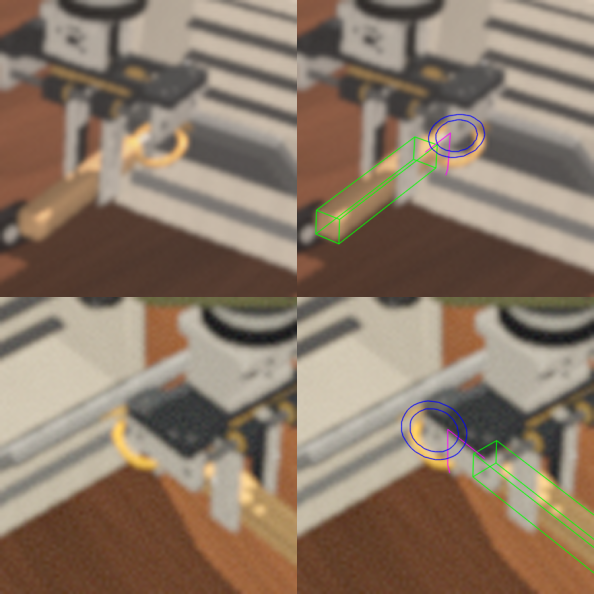

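Call:
play_rows(commands=[{"x": -0.003,"y": 0,"z": 0.001,"wx": 0,"wy": 0,"wz": 0,"grip": 0},{"x": 0,"y": 0,"z": 0,"wx": 0,"wy": 0,"wz": 0,"grip": 0}])

```text
clock: 13.32
eef_pos: [587.6, -20.1, 196.1]
eef_rot: [-3.14, -0.007, 1.771]
wrist_force: [-3.1, 25.5, -3.8]
finger_gap: 23.9
```

Call:
play_rows(commands=[{"x": -0.003,"y": 0,"z": 0.001,"wx": 0,"wy": 0,"wz": 0,"grip": 0},{"x": 0,"y": 0,"z": 0,"wx": 0,"wy": 0,"wz": 0,"grip": 0}])

```text
clock: 13.58
eef_pos: [587.8, -21.4, 194.6]
eef_rot: [-3.139, -0.01, 1.772]
wrist_force: [-4.7, 35.6, -5.7]
finger_gap: 23.6
```

```bash
python3 look.py L8 0.8;  python3 zoom.py L8
```

```text
13.575 [587.8 -21.4 194.6] [-3.139  -0.0096  1.7719]
```

View pics/L8.png

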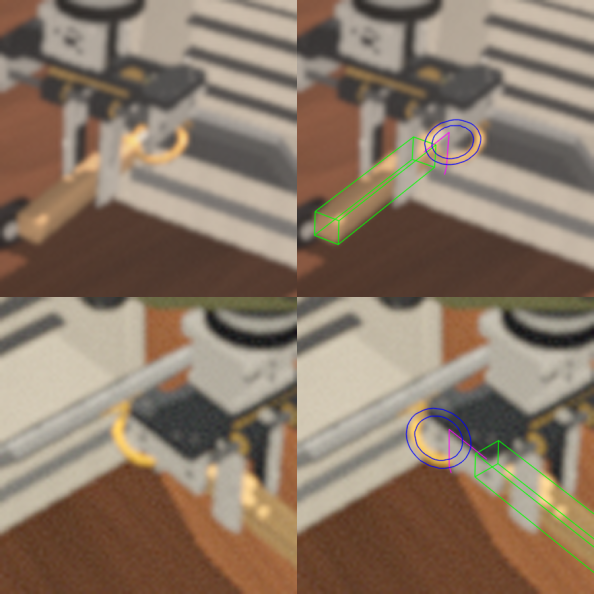

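View pics/L8z.png

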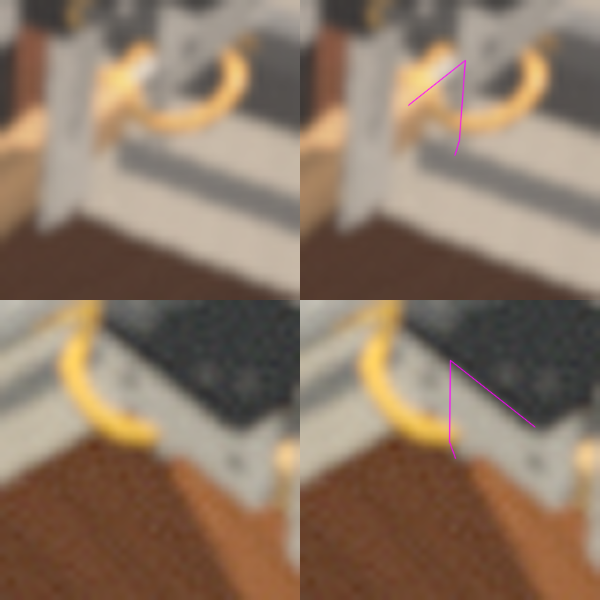

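Call:
play_rows(commands=[{"x": 0.006,"y": 0,"z": 0,"wx": 0,"wy": 0,"wz": 0,"grip": 0},{"x": 0.007,"y": 0,"z": -0.001,"wx": 0,"wy": 0,"wz": 0,"grip": 0},{"x": 0.006,"y": 0,"z": -0.001,"wx": 0,"wy": 0,"wz": 0,"grip": 0},{"x": 0,"y": 0,"z": 0,"wx": 0,"wy": 0,"wz": 0,"grip": 0},{"x": 0,"y": 0,"z": 0,"wx": 0,"wy": 0,"wz": 0,"grip": 0}])

```text
clock: 14.3
eef_pos: [585.2, -7.9, 198.5]
eef_rot: [3.142, 0.0, 1.769]
wrist_force: [-0.2, -0.9, -1.0]
finger_gap: 24.0
```

```bash
python3 look.py L9 0.8;  python3 zoom.py L9
```

```text
14.3 [585.2  -7.9 198.5] [3.1415e+00 2.0000e-04 1.7694e+00]
```

View pics/L9.png

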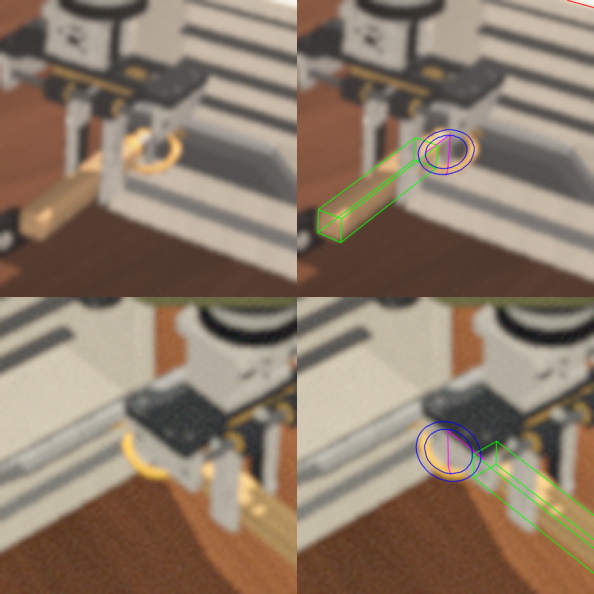

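View pics/L9z.png

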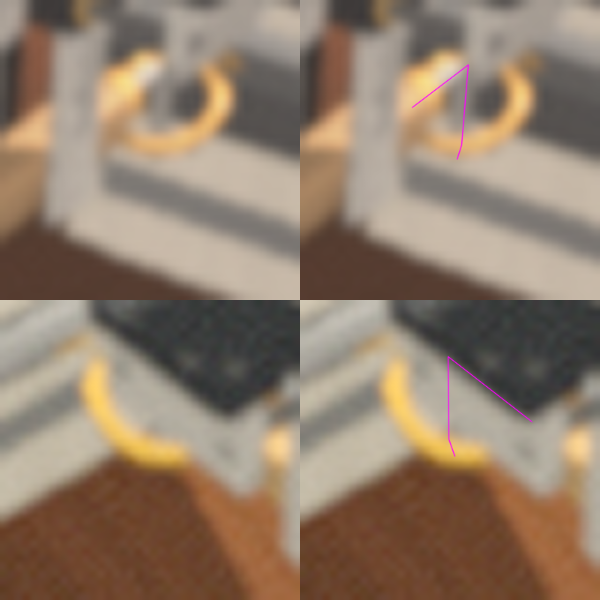

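Call:
play_rows(commands=[{"x": 0.004,"y": 0,"z": 0,"wx": 0,"wy": 0,"wz": 0,"grip": 0},{"x": 0,"y": 0,"z": -0.004,"wx": 0,"wy": 0,"wz": 0,"grip": 0},{"x": 0,"y": 0,"z": -0.005,"wx": 0,"wy": 0,"wz": 0,"grip": 0},{"x": 0,"y": 0,"z": -0.005,"wx": 0,"wy": 0,"wz": 0,"grip": 0},{"x": 0,"y": 0,"z": 0,"wx": 0,"wy": 0,"wz": 0,"grip": 0}])

```text
clock: 15.02
eef_pos: [584.6, -3.8, 213.0]
eef_rot: [3.141, 0.0, 1.77]
wrist_force: [0.2, -0.8, -1.7]
finger_gap: 23.9
```

```bash
python3 look.py L10 0.8;  python3 zoom.py L10
```

```text
15.025 [584.6  -3.8 213. ] [3.1406e+00 3.0000e-04 1.7696e+00]
```

View pics/L10z.png

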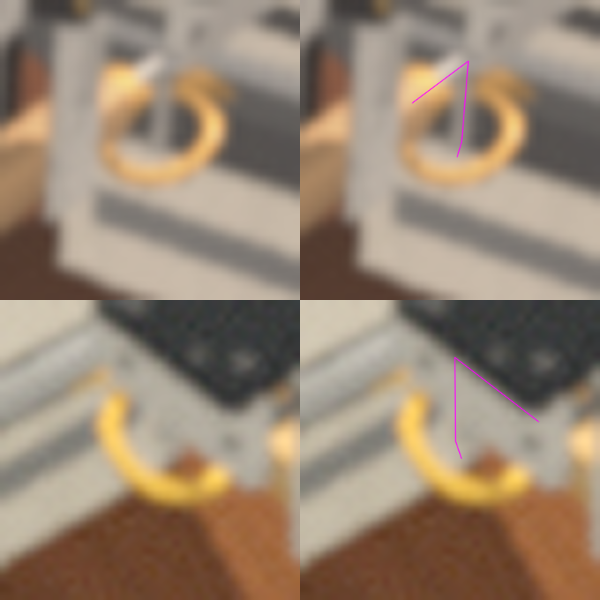

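Call:
play_rows(commands=[{"x": 0,"y": 0,"z": -0.006,"wx": 0,"wy": 0,"wz": 0,"grip": 0},{"x": 0,"y": 0,"z": -0.006,"wx": 0,"wy": 0,"wz": 0,"grip": 0},{"x": 0,"y": 0,"z": -0.006,"wx": 0,"wy": 0,"wz": 0,"grip": 0},{"x": 0,"y": 0,"z": -0.006,"wx": 0,"wy": 0,"wz": 0,"grip": 0},{"x": 0,"y": 0,"z": -0.008,"wx": 0,"wy": 0,"wz": 0,"grip": 0},{"x": 0,"y": 0,"z": -0.01,"wx": 0,"wy": 0,"wz": 0,"grip": 0},{"x": 0,"y": 0,"z": -0.015,"wx": 0,"wy": 0,"wz": 0,"grip": 0},{"x": 0,"y": 0,"z": -0.015,"wx": 0,"wy": 0,"wz": 0,"grip": 0},{"x": 0,"y": 0,"z": -0.01,"wx": 0,"wy": 0,"wz": 0,"grip": 0},{"x": 0,"y": 0,"z": 0,"wx": 0,"wy": 0,"wz": 0,"grip": 0}])

```text
clock: 16.38
eef_pos: [584.6, -3.8, 295.3]
eef_rot: [3.14, 0.0, 1.77]
wrist_force: [-0.1, 0.1, -1.2]
finger_gap: 24.1
```

```bash
python3 look.py L11 0.8
```

```text
16.375 [584.6  -3.8 295.3] [3.1403e+00 4.0000e-04 1.7696e+00]
```

View pics/L11.png

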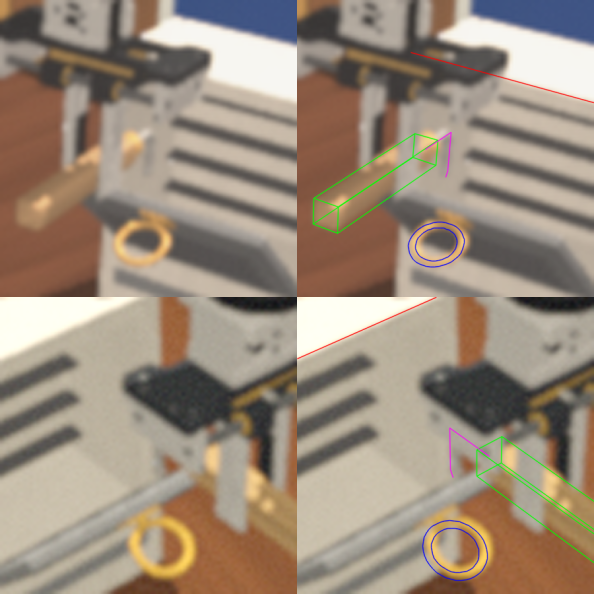

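Run:
```python
from plan import *
plan([(575,-60,280,1.72,4),(552.8,-173.5,155,1.579,10)],g=0)
```

```text
from [584.3  -3.8 294. ] [-3.1410e+00 -2.0000e-04  1.7696e+00]
14 [{"x": -0.013, "y": -0.005, "z": 0.004, "wx": -0.0, "wy": -0.0, "wz": 0.7, "grip": 0}, {"x": -0.014, "y": -0.005, "z": 0.003, "wx": -0.0, "wy": -0.0, "wz": 0.7, "grip": 0}, {"x": -0.013, "y": -0.005, "z": 0.004, "wx": -0.0, "wy": -0.0, "wz": 0.7, "grip": 0}, {"x": -0.014, "y": -0.004, "z": 0.003, "wx": -0.0, "wy": -0.0, "wz": 0.7, "grip": 0}, {"x": -0.011, "y": -0.004, "z": 0.013, "wx": -0.0, "wy": -0.0, "wz": 0.8, "grip": 0}, {"x": -0.011, "y": -0.004, "z": 0.012, "wx": -0.0, "wy": -0.0, "wz": 0.8, "grip": 0}, {"x": -0.011, "y": -0.003, "z": 0.013, "wx": -0.0, "wy": -0.0, "wz": 0.8, "grip": 0}, {"x": -0.011, "y": -0.004, "z": 0.012, "wx": -0.0, "wy": -0.0, "wz": 0.8, "grip": 0}, {"x": -0.011, "y": -0.003, "z": 0.013, "wx": -0.0, "wy": -0.0, "wz": 0.9, "grip": 0}, {"x": -0.011, "y": -0.003, "z": 0.012, "wx": -0.0, "wy": -0.0, "wz": 0.8, "grip": 0}, {"x": -0.011, "y": -0.003, "z": 0.013, "wx": -0.0, "wy": -0.0, "wz": 0.8, "grip": 0}, {"x": -0.011, "y": -0.003, "z": 0.012, "wx": -0.0, "wy": -0.0, "wz": 0.8, "grip": 0}, {"x": -0.011, "y": -0.003, "z": 0.013, "wx": -0.0, "wy": -0.0, "wz": 0.8, "grip": 0}, {"x": -0.012, "y": -0.002, "z": 0.012, "wx": -0.0, "wy": -0.0, "wz": 0.8, "grip": 0}]
end [ 552.8 -173.7  155. ] [-3.141  -0.      1.5793]
```

Call:
play_rows(commands=[{"x": -0.013,"y": -0.005,"z": 0.004,"wx": 0,"wy": 0,"wz": 0.7,"grip": 0},{"x": -0.014,"y": -0.005,"z": 0.003,"wx": 0,"wy": 0,"wz": 0.7,"grip": 0},{"x": -0.013,"y": -0.005,"z": 0.004,"wx": 0,"wy": 0,"wz": 0.7,"grip": 0},{"x": -0.014,"y": -0.004,"z": 0.003,"wx": 0,"wy": 0,"wz": 0.7,"grip": 0},{"x": -0.011,"y": -0.004,"z": 0.013,"wx": 0,"wy": 0,"wz": 0.8,"grip": 0},{"x": -0.011,"y": -0.004,"z": 0.012,"wx": 0,"wy": 0,"wz": 0.8,"grip": 0},{"x": -0.011,"y": -0.003,"z": 0.013,"wx": 0,"wy": 0,"wz": 0.8,"grip": 0},{"x": -0.011,"y": -0.004,"z": 0.012,"wx": 0,"wy": 0,"wz": 0.8,"grip": 0},{"x": -0.011,"y": -0.003,"z": 0.013,"wx": 0,"wy": 0,"wz": 0.9,"grip": 0},{"x": -0.011,"y": -0.003,"z": 0.012,"wx": 0,"wy": 0,"wz": 0.8,"grip": 0},{"x": -0.011,"y": -0.003,"z": 0.013,"wx": 0,"wy": 0,"wz": 0.8,"grip": 0},{"x": -0.011,"y": -0.003,"z": 0.012,"wx": 0,"wy": 0,"wz": 0.8,"grip": 0},{"x": -0.011,"y": -0.003,"z": 0.013,"wx": 0,"wy": 0,"wz": 0.8,"grip": 0},{"x": -0.012,"y": -0.002,"z": 0.012,"wx": 0,"wy": 0,"wz": 0.8,"grip": 0},{"x": 0,"y": 0,"z": 0,"wx": 0,"wy": 0,"wz": 0,"grip": 0},{"x": 0,"y": 0,"z": 0,"wx": 0,"wy": 0,"wz": 0,"grip": 0}])

```text
clock: 18.48
eef_pos: [553.2, -173.7, 155.8]
eef_rot: [3.141, 0.0, 1.579]
wrist_force: [0.5, -0.3, -1.0]
finger_gap: 23.5
```

Run:
```python
from w import *
from ov import overlay
s=manip.read_state();print(s['clock'],s['eef_pos'].round(1),s['eef_rot'].round(4));q=R.from_euler('xyz',s['eef_rot']);Fm=lambda P:q.apply(np.atleast_2d(P)*[1,-1,-1]-[0,0,19])+s['eef_pos']
S=fr([552,-175,0],np.radians(90.5))
it=[(Fm,box(-95,60,-12,12,-12,12),(0,255,0)),(Fm,hk,(255,0,255)),(S,box(-75,75,-40,40,0,10),(255,255,0))]
run('w12',it)
ims=[]
for n in('scene','side'):
    p,d=manip.camera(n);u,v=proj(n,Fm([[0,0,-20]]))[0].astype(int)
    overlay(n,p,it,(u-45,v-45,u+45,v+45),6,'pics/t.png')
    a=cv2.resize(p[v-45:v+45,u-45:u+45,::-1],None,fx=6,fy=6,interpolation=cv2.INTER_CUBIC)
    ims.append(np.hstack([a,cv2.imread('pics/t.png')]))
cv2.imwrite('pics/p12.png',cv2.resize(np.vstack(ims),(600,600)))
```

```text
18.475 [ 553.2 -173.7  155.8] [3.1411e+00 1.0000e-04 1.5794e+00]
18.475 [ 553.2 -173.7  155.8] [3.1411e+00 1.0000e-04 1.5794e+00]
```

View pics/p12.png

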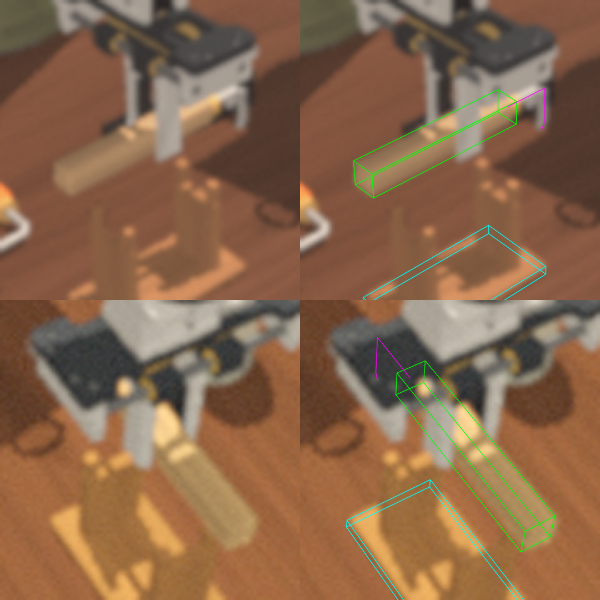

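View pics/w12.png

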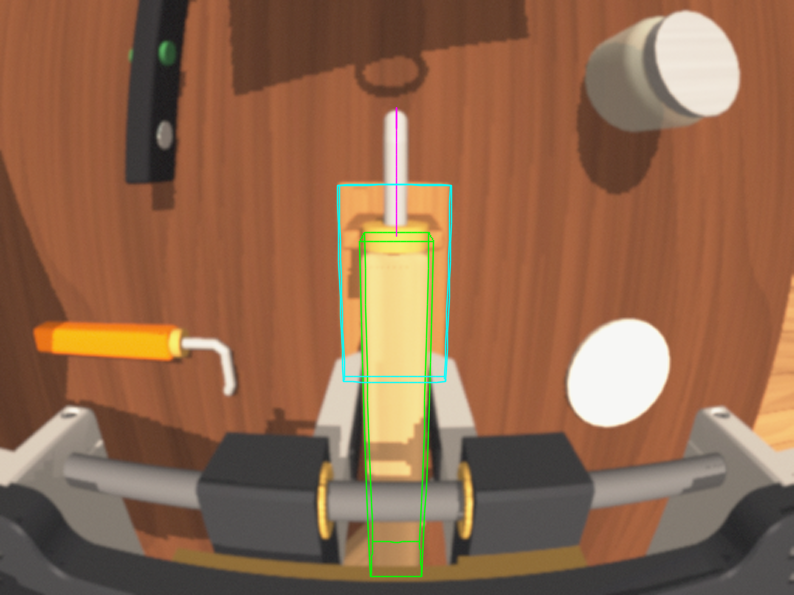

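Call:
play_rows(commands=[{"x": 0,"y": 0,"z": 0.015,"wx": 0,"wy": 0,"wz": 0,"grip": 0},{"x": 0,"y": 0,"z": 0.015,"wx": 0,"wy": 0,"wz": 0,"grip": 0},{"x": 0,"y": 0,"z": 0.01,"wx": 0,"wy": 0,"wz": 0,"grip": 0},{"x": 0,"y": 0,"z": 0.008,"wx": 0,"wy": 0,"wz": 0,"grip": 0},{"x": 0,"y": 0,"z": 0.006,"wx": 0,"wy": 0,"wz": 0,"grip": 0},{"x": 0,"y": 0,"z": 0.005,"wx": 0,"wy": 0,"wz": 0,"grip": 0},{"x": 0,"y": 0,"z": 0.005,"wx": 0,"wy": 0,"wz": 0,"grip": 0},{"x": 0,"y": 0,"z": 0,"wx": 0,"wy": 0,"wz": 0,"grip": 0}])

```text
clock: 19.62
eef_pos: [552.9, -173.7, 91.2]
eef_rot: [-3.141, -0.0, 1.579]
wrist_force: [0.1, -0.2, -0.4]
finger_gap: 24.2
```

Call:
play_rows(commands=[{"x": 0,"y": 0,"z": 0.005,"wx": 0,"wy": 0,"wz": 0,"grip": 0},{"x": 0,"y": 0,"z": 0.004,"wx": 0,"wy": 0,"wz": 0,"grip": 0},{"x": 0,"y": 0,"z": 0.003,"wx": 0,"wy": 0,"wz": 0,"grip": 0},{"x": 0,"y": 0,"z": 0,"wx": 0,"wy": 0,"wz": 0,"grip": 0},{"x": 0,"y": 0,"z": 0,"wx": 0,"wy": 0,"wz": 0,"grip": 0}])

```text
clock: 20.25
eef_pos: [553.1, -173.8, 79.6]
eef_rot: [3.141, 0.0, 1.579]
wrist_force: [1.0, 0.0, -0.8]
finger_gap: 23.4
```

Call:
play_rows(commands=[{"x": 0,"y": 0,"z": 0.001,"wx": 0,"wy": 0,"wz": 0,"grip": 0},{"x": 0,"y": 0,"z": 0.001,"wx": 0,"wy": 0,"wz": 0,"grip": 0},{"x": 0,"y": 0,"z": 0,"wx": 0,"wy": 0,"wz": 0,"grip": 0},{"x": 0,"y": 0,"z": 0,"wx": 0,"wy": 0,"wz": 0,"grip": 0}])

```text
clock: 20.75
eef_pos: [553.1, -173.7, 77.8]
eef_rot: [3.141, 0.0, 1.579]
wrist_force: [-1.9, 0.7, 4.0]
finger_gap: 23.7
```

```bash
cat > pv.py <<'E'
import sys
from w import *
from ov import overlay
t=sys.argv[1]
G=fr([552.8,-177,97],np.radians(90.5));S=fr([552,-175,0],np.radians(90.5))
it=[(G,box(-95,60,-12,12,-12,12),(0,255,0)),(G,hk,(255,0,255))]
ims=[]
for n in('scene','side'):
    p,d=manip.camera(n);u,v=proj(n,G([[0,0,-20]]))[0].astype(int);np.savez(f'pics/{n}_{t}.npz',p=p,d=d)
    overlay(n,p,it,(u-45,v-45,u+45,v+45),6,'pics/t.png')
    a=cv2.resize(p[v-45:v+45,u-45:u+45,::-1],None,fx=6,fy=6,interpolation=cv2.INTER_CUBIC)
    ims.append(np.hstack([a,cv2.imread('pics/t.png')]))
cv2.imwrite(f'pics/{t}.png',cv2.resize(np.vstack(ims),(600,600)))
E
python3 pv.py p13
```

```text
(no output)
```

View pics/p13.png

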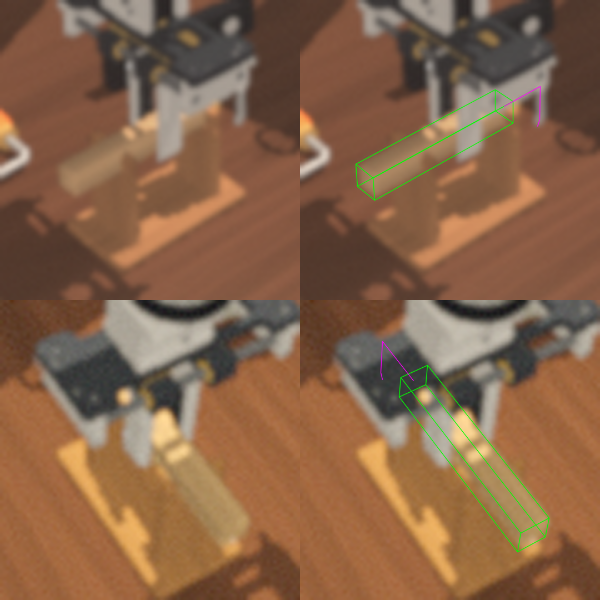

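Call:
play_rows(commands=[{"x": 0,"y": 0,"z": 0,"wx": 0,"wy": 0,"wz": 0,"grip": 0.35},{"x": 0,"y": 0,"z": 0,"wx": 0,"wy": 0,"wz": 0,"grip": 0.5},{"x": 0,"y": 0,"z": 0,"wx": 0,"wy": 0,"wz": 0,"grip": 0.7},{"x": 0,"y": 0,"z": 0,"wx": 0,"wy": 0,"wz": 0,"grip": 0.9},{"x": 0,"y": 0,"z": 0,"wx": 0,"wy": 0,"wz": 0,"grip": 0.9},{"x": 0,"y": 0,"z": 0,"wx": 0,"wy": 0,"wz": 0,"grip": 0.9}])

```text
clock: 21.6
eef_pos: [553.0, -173.7, 77.4]
eef_rot: [3.142, -0.0, 1.579]
wrist_force: [-0.4, 0.0, -1.1]
finger_gap: 79.0
```

Call:
play_rows(commands=[{"x": 0,"y": 0,"z": -0.01,"wx": 0,"wy": 0,"wz": 0,"grip": 0.9},{"x": 0,"y": 0,"z": -0.02,"wx": 0,"wy": 0,"wz": 0,"grip": 0.9},{"x": 0,"y": 0,"z": -0.03,"wx": 0,"wy": 0,"wz": 0,"grip": 0.9},{"x": 0,"y": 0,"z": -0.03,"wx": 0,"wy": 0,"wz": 0,"grip": 0.9},{"x": 0,"y": 0,"z": -0.03,"wx": 0,"wy": 0,"wz": 0,"grip": 0.9},{"x": 0,"y": 0,"z": -0.03,"wx": 0,"wy": 0,"wz": 0,"grip": 0.9},{"x": 0,"y": 0,"z": 0,"wx": 0,"wy": 0,"wz": 0,"grip": 0.9},{"x": 0,"y": 0,"z": 0,"wx": 0,"wy": 0,"wz": 0,"grip": 0.9}])

```text
clock: 22.6
eef_pos: [552.7, -173.6, 226.9]
eef_rot: [-3.141, -0.0, 1.579]
wrist_force: [0.5, -0.0, -0.7]
finger_gap: 84.9
```

```bash
python3 pv.py p14; python3 -c "
from w import *
run('w14',its((552.8,-175,90.5),(552,-175,90.5)))
for n in('scene','side'):
    p=np.load(f'pics/{n}_p14.npz')['p'];cv2.imwrite(f'pics/{n}14.png',cv2.resize(p[:,:,::-1],(640,480),interpolation=cv2.INTER_CUBIC))
"
```

```text
22.7 [ 552.6 -173.6  226.4] [-3.1400e+00 -6.0000e-04  1.5793e+00]
```

View pics/p14.png

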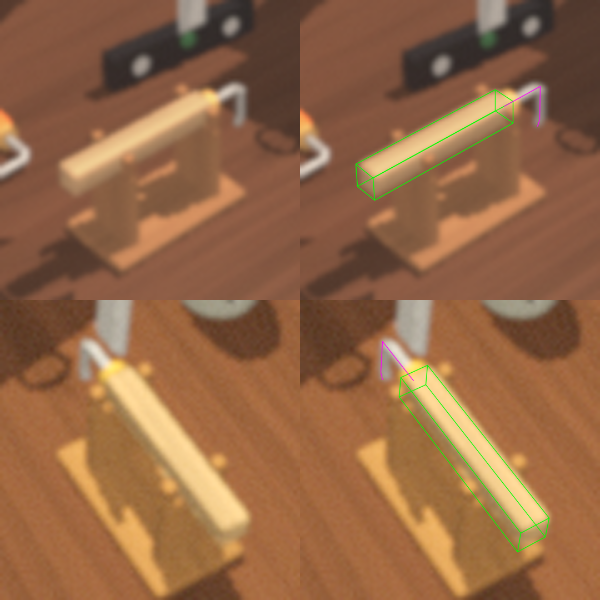

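View pics/w14.png

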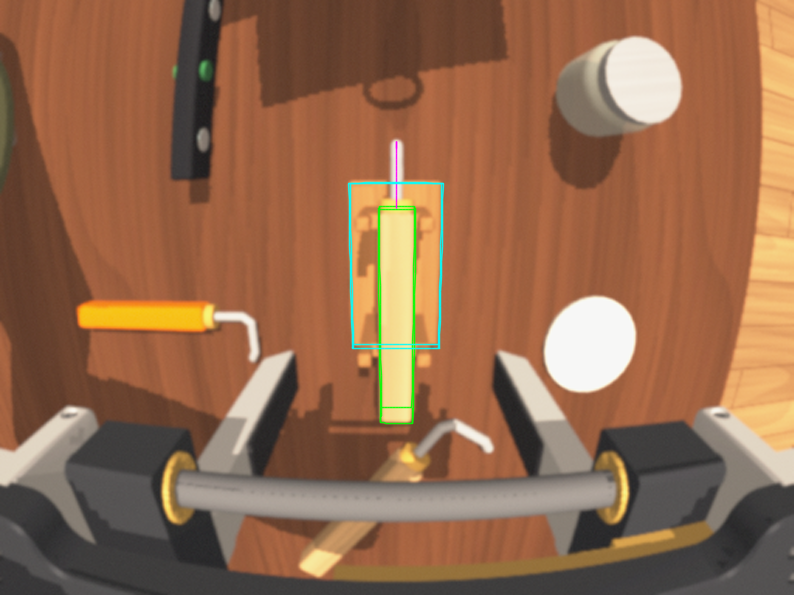

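View pics/scene14.png

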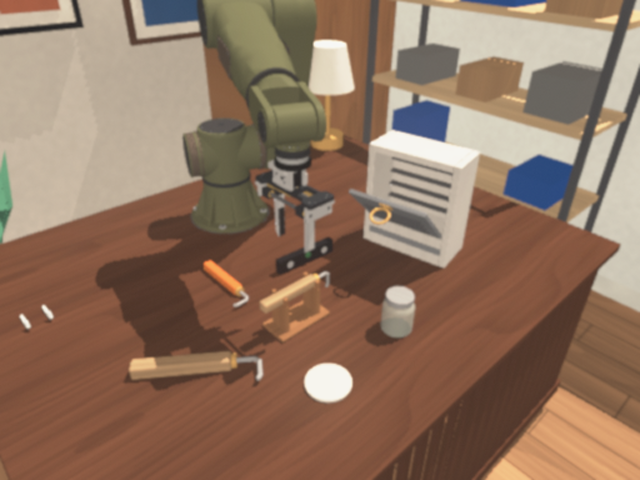

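View pics/side14.png

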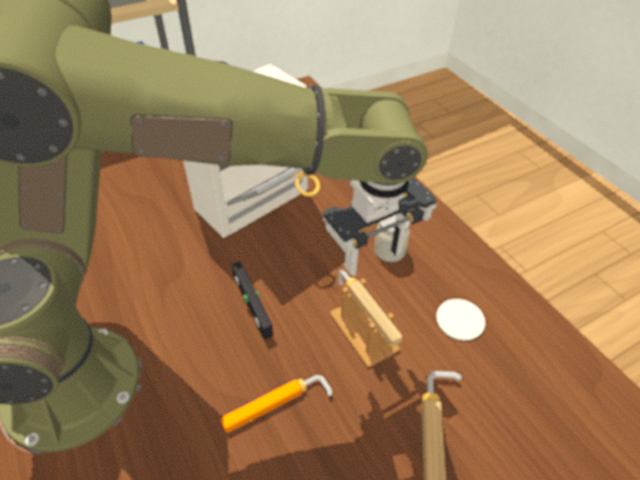

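```bash
python3 -c "
from cell import manip
s=manip.read_state();print(s['clock'],s['qd'].round(3));print(manip.sign_off())"
```

```text
22.75 [ 0.001 -0.    -0.005 -0.001  0.002  0.   ]
the job is handed in; nothing more can be done
None
```

I opened the hatch to its stop with the hook pole, laid the pole back in its stand and handed the job in at 22.75 s. No verdict was reported.

- **Pole chosen:** I took the small wooden pole from the stand, not the orange one or the bigger wooden one.
- **Opening:** The hook went down into the ring. The hatch was already about 0.13 rad open at the start. Near the end of the pull the wrist force climbed from 11 to 36 N while the tool hardly moved, so I took that as the stop. I then freed the hook and lifted it straight up.
- **Hatch at the end:** The hatch is still down. A drawing of the ring at 0.8 rad lay within about 2 pixels of the camera image after unhooking. I could not read the joint angle directly.
- **Pole at the end:** It lies in both slots with the hook down at the same end. By eye it is a few millimetres from the seat along its axis, and in line with the stand.
- **Other things:** The jar, coaster and spirit level look unmoved by eye. The gripper is open and clear of everything.

**Disagreements:**
- My first pole estimate put the hook about 4 mm too far forward, so I corrected by that much before lowering it into the ring.
- In the side view the gripper hid the hook during part of the unhooking, so I relied on the scene camera and the low wrist force there.
- My first two move calls were refused because some values were left out of the rows; nothing moved.

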